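# A clean cup from behind the bottles

### The job

I want a clean cup on the scale to weigh out bearing balls, but the oil, degreaser and spray can crowd the stack of cups in the bench rack. Stand all three in the steel drip tray, give the yellow top cup a good twist as you lift it out of the white ones so that they stay behind, and stand it upright in the middle of the scale's pan. Then put each of the three back on the very spot in the rack where it stood, upright; do not knock any of them over, and leave the white cups, the grease tub and the tin where they are.

Things in the scene. Friction and masses are not known exactly. Their poses are not given: they have to be found in the camera images.
- rack: Fixed low bench rack: dark steel floor plate 206 mm (rack x) by 256 mm (rack y) with black rubber liner; things stand on it 6 mm above the bench. Red lip all round, 18 mm high; steel wire rail along the far (+x) edge, 62 mm above the bench. Origin: centre of its underside, on the bench; x points away from the robot at yaw 0.
- oil: Loose chain-oil bottle, black, yellow and red label, red cap; 54 mm diameter, 160 mm tall, 0.2 to 0.4 kg. The firm cap, 34 mm diameter, spans 126 to 160 mm above the underside: grip it there. Origin: centre of underside, z up, yaw arbitrary. Starts in one of three places round the front of the stack, each about 70 mm (centres) from the stack and from the next place.
- degreaser: Loose degreaser bottle, white with a green label and green cap; 56 mm diameter, 166 mm tall, 0.2 to 0.45 kg. The firm cap, 36 mm diameter, spans 132 to 166 mm above the underside: grip it there. Origin: centre of its underside, z up, yaw arbitrary. Starts in another of the three places round the front of the stack.
- spray: Loose aerosol can, blue with a white band and white cap; 53 mm diameter, 170 mm tall, 0.2 to 0.4 kg. The firm cap, 46 mm diameter, spans 138 to 170 mm above the underside: grip it there. Origin: centre of its underside, z up, yaw arbitrary. Starts in another of the three places round the front of the stack.
- stack: The rest of the cup stack: two white cups, nested and held together as one loose thing of 0.12 kg. Each is like the yellow cup; rims 60 and 84 mm above the underside, 66 mm diameter (the lower rim 68 mm). Origin: centre of its underside, z up. It stands at the back of the rack, in the middle.
- cup: Loose yellow cup, tapered: 44 mm diameter at the foot, 66 at the rim, 60 tall, wall 2, inner floor 24 up; 0.035 kg. Origin: centre of underside, z up. Starts nested as top of the stack, its underside 48 mm above the stack's; only the top 24 mm stand proud of the white rim to be gripped from outside. Free once lifted 36 mm; not locked, 1 to 2 mm play. Its x axis starts parallel to the stack's.
- tray: Fixed shallow drip tray of bright steel, 260 mm (tray x) by 120 mm (tray y), rim 16 mm high, walls and floor 3 mm thick: the inner floor is 3 mm above the bench. Origin: centre of its underside. Three containers stand in it in a row along its x axis, 80 mm apart, clear of the walls.
- scale: Fixed bench scale: grey body 195 by 150 mm with a display on its near side, and a round steel pan of 124 mm diameter whose top is 25 mm above the bench. Origin: on the bench, directly under the centre of the pan.
- tub: Loose grease tub, grey with a blue lid, 58 mm diameter, 44 mm tall, in a far corner of the rack beside the stack; it stays where it is. Origin: centre of its underside.
- tin: Loose steel tin with a brass-coloured lid, 54 mm diameter, 30 mm tall, in the other far corner of the rack; it stays where it is. Origin: centre of its underside.
Not all that is in view belongs to the job. Leave any orange look-alike of the oil alone. What is shaped like the degreaser but purple is not meant.

How it is judged:
On the way, in this order (a step that is already met when the one before it is completed fails the run):
1. oil, degreaser and spray can all stand upright inside the drip tray (x of oil in the frame of tray between -0.102 and 0.102 m and y of oil in the frame of tray between -0.032 and 0.032 m and z of oil in the frame of tray between -0.003 and 0.01 m and angle between each of oil, degreaser, spray's own z axis and vertical below 0.1 rad and linear speed of each of oil, degreaser, spray below 0.03 m/s and x of degreaser in the frame of tray between -0.102 and 0.102 m and y of degreaser in the frame of tray between -0.032 and 0.032 m and z of degreaser in the frame of tray between -0.003 and 0.01 m and x of spray in the frame of tray between -0.102 and 0.102 m and y of spray in the frame of tray between -0.032 and 0.032 m and z of spray in the frame of tray between -0.003 and 0.01 m), for 0.2 s.
2. the yellow cup has been twisted at least 15 degrees against the white cups while still nested in them (angle between the x axis of cup and the x axis of stack, either way round above 0.26 rad and horizontal distance between cup and stack below 0.02 m and z of cup in the frame of stack between 0.04 and 0.084 m).
3. the yellow cup stands upright in the middle of the scale's pan (horizontal distance between cup and scale below 0.015 m and z of cup in the frame of scale between 0.02 and 0.03 m and angle between cup's own z axis and vertical below 0.08 rad and linear speed of cup below 0.03 m/s), for 0.2 s.
At the end, for the whole second after the job is handed in: The yellow cup stands upright on the scale, within 15 mm of the pan's centre; oil, degreaser and spray can stand upright and at rest, each within 15 mm of where it stood at the start; the white cups, the grease tub and the tin are within 15 mm of where they were; everything is released (all of step 3 and distance of each of oil, degreaser, spray, stack, tub, tin from where it was at the start of the episode below 0.015 m and angle between each of oil, degreaser, spray, stack's own z axis and vertical below 0.08 rad and linear speed of each of oil, degreaser, spray below 0.02 m/s and angular speed of each of oil, degreaser, spray below 0.2 rad/s); the robot touches nothing.
It fails at once if a container is knocked over (angle between any of oil, degreaser, spray's own z axis and vertical above 0.6 rad).
It fails at once if the white cups are lifted along or knocked over (angle between stack's own z axis and vertical above 0.5 rad or z of stack in the frame of rack above 0.04 m).
It fails at once if the tub or the tin is shoved about or knocked over (distance of any of tub, tin from where it was at the start of the episode above 0.03 m).
It also fails if it takes over 147 s, if anything falls off the work surface, if the arm or the gripper's body presses on something with over 40 N, if the wrist force passes 120 N, or if a joint passes its speed limit or range.

### The arm

A 6-joint arm with a two-finger parallel gripper is mounted at the origin on the work surface. World frame = base frame: x ahead of the robot, y to its left, z up, the work surface at z = 0. Lengths are in m, angles in rad, forces in N, time in s.
With the tool pointing down it reaches from about 0.35 to 0.975 m from the base axis. Payload 4.9 kg.
Tool frame: the origin (TCP) lies at the very end of the fingers, on their centre line; the grasp point (between the pads) lies 19 mm behind it; z points along the fingers, y is the line along which they close (so a half turn about z gives the same grasp; the last joint's range is limited). The gripper opens to 85 mm and grips with 20 to 120 N. Pads are 22 mm wide; open, the fingers measure 114 mm over their backs; the gripper's body (76 mm by 85 mm) begins 54 mm behind the grasp point. The pads swing forward as they close: fully open they stand 13 mm farther back than shut.
Start: joints at [1.129, 0.053, 1.613, -0, 1.476, -0.119], TCP at [0.198, 0.593, 0.202] pointing down, gripper open.
Joint ranges: [-3.01, 3.01], [-1.01, 2.22], [0.06, 2.58], [-1.02, 4.17], [0.09, 2.62], [-3.14, 3.14]. Speed limits (rad/s): [2.57, 2.57, 3.14, 3.14, 3.14, 3.14].

### API

Orientations are given as a rotation vector (axis times angle).
In Python, from station import get_obs, optics, ctrl gives the robot as it stands.
- The arm moves only by the shell command python3 -m pendant 'ROWS' [FORCE]. ROWS is JSON, a list of rows, each a list of 3 entries, a list of its own where there are three numbers: the shift along the tool's x, y, z in mm, then the turn, a rotation vector about the tool's x, y, z in rad, then the opening, from 0 (shut) to 1 (fully open). A call has 1 to 12 rows; each row shifts and turns the commanded pose from where the row before left it, along the tool's axes as they then stand; what a row does not reach is not made up. A row lasts 1/12 s, in which the tool goes at most 41.7 mm and 7.16 degrees, less where a joint would pass 70% of its speed; a pose out of reach is approached as far as the arm can. A call is refused whole if a number of a shift passes 41.7 or a number of a turn 0.125, either way. A call with a gripper value outside its range is refused whole. The fingers move at their own pace and stop on an object; FORCE is the grip in N (left out, the last holds). Time passes only in rows, so rows that do not move let the fingers close. It gives the time, the measured TCP pose, the force, the opening and the grip force at its end, in the units of the state.
- get_obs(): the state, without advancing time (a new reading comes with each control period).
- optics.get_image(name): name is "scene" or "top"; returns the picture (384x512x3 uint8, red, green, blue); there is no depth.
- optics.camera_model(name): a dict with "fx", "fy", "cx", "cy" (pixels), "cam_to_world" (4x4, takes a point from camera to world coordinates). Camera axes: x right, y up, looking along -z (the intrinsics and any distortion apply to the point x, -y, -z); pixel columns grow to the right and rows downward; lengths in m; the calibration is good to about 2 mm. A picture is of the moment at which its call begins. camera_model takes no time and is no camera call.
- ctrl.finish_job(): hands the job in; it is judged then, once.
The state is a dict: "t": time; "q": joint angles; "dq": joint speeds; "effort": joint torques, N m; "tool_pos": TCP position; "tool_rot": TCP orientation; "contact_force": force on the tool from outside, world axes, zero at the start; "wrist_torque": the same for the moment, N m; "opening": finger opening in m; "grip_force": force on a finger pad.
Only numpy, scipy, OpenCV 4.12 (cv2) and the standard library are available. Lean on these libraries where they do the work, as an engineer would, in place of code of your own. Each camera call takes 0.05 s, during which the arm holds its last target. There are 200 camera calls.

## Working session

There is one attempt and no reset: what is moved stays moved. The work goes in short steps, Python scripts to look and compute and a shell command to move; the robot and the scene stay as the last step left them, time stands still between calls to the robot, and variables do not carry over. Pictures are saved under pics/ and viewed, at most 16 in all, crops included, and the job is handed in when it is done.

```bash
ls; mkdir -p pics
python3 - <<'E'
from station import get_obs, optics, ctrl
import cv2
for n in("scene","top"):
    cv2.imwrite(f"pics/{n}0.png",optics.get_image(n)[:,:,::-1]); m=optics.camera_model(n); print(n,m)
o=get_obs(); print(o)
E
```

```text
pics
scene {'fx': 376.4588404681051, 'fy': 376.4588404681051, 'cx': 256.88077321580863, 'cy': 199.51824262905234, 'cam_to_world': array([[-0.80522542, -0.39153664,  0.44532132,  0.93279632],
       [ 0.59265795, -0.50709597,  0.62578769,  0.49926885],
       [-0.01919816,  0.76782338,  0.64037387,  0.59604034],
       [ 0.        ,  0.        ,  0.        ,  1.        ]])}
top {'fx': 376.9292759350245, 'fy': 376.9292759350245, 'cx': 256.16761063512234, 'cy': 191.07211693209274, 'cam_to_world': array([[ 0.02034158,  0.98063343, -0.19479298,  0.36682747],
       [-0.9992751 ,  0.02621227,  0.02760777,  0.01502453],
       [ 0.03217907,  0.19409019,  0.98045576,  0.97778914],
       [ 0.        ,  0.        ,  0.        ,  1.        ]])}
{'t': 0.1, 'q': array([ 1.12901501e+00,  5.33074902e-02,  1.61415120e+00, -1.44645003e-05,
        1.47601083e+00, -1.19008880e-01]), 'dq': array([-5.00636121e-04, -7.43175882e-04, -3.41570698e-03,  1.08281839e-05,
        7.32186975e-04, -1.09224508e-03]), 'effort': array([ 3.07174187e-04, -3.94900632e+01, -3.71364033e+01, -1.35893679e-04,
        3.87581866e-03,  5.66224699e-06]), 'tool_pos': array([0.19799091, 0.59215858, 0.20127897]), 'tool_rot': array([-5.04728154e-01, -3.10026927e+00,  2.83884535e-03]), 'contact_force': array([ 0.52563393, -0.13486206,  0.67554589]), 'wrist_torque': array([-0.00784014,  0.00861665,  0.01176428]), 'grip_force': 0.0, 'opening': 0.08547543211458619}
```

View pics/scene0.png

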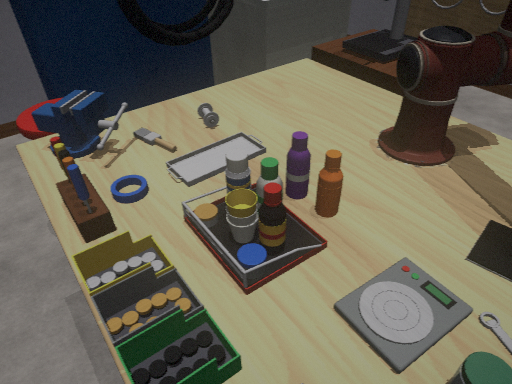

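View pics/top0.png

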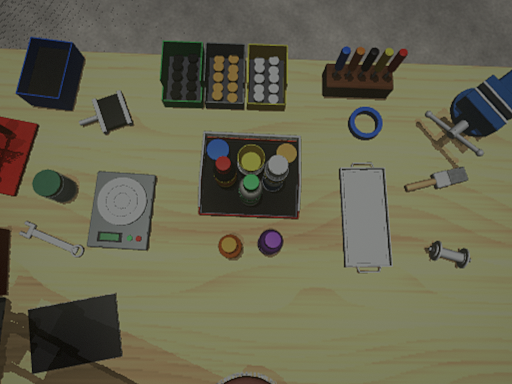

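The scene view shows the rack (183-325, 165-285) with oil (272,215), degreaser (270,180), spray (237,175), yellow cup (241,205), scale (400,310) and tray (215,158). In the top view the rack is at (250,175), the scale at (122,200) and the tray at (365,218). I'll enlarge both.

Run:
```python
import cv2
def crop(n,x0,y0,w,h,k,out):
    i=cv2.imread(f"pics/{n}0.png")[y0:y0+h,x0:x0+w]
    i=cv2.convertScaleAbs(cv2.resize(i,None,fx=k,fy=k,interpolation=cv2.INTER_CUBIC),alpha=1.3,beta=15)
    for x in range((x0//20+1)*20,x0+w,20):
        cv2.line(i,((x-x0)*k,0),((x-x0)*k,6),(255,0,255),1); cv2.putText(i,str(x),((x-x0)*k-10,18),0,.4,(255,0,255))
    for y in range((y0//20+1)*20,y0+h,20):
        cv2.line(i,(0,(y-y0)*k),(6,(y-y0)*k),(255,0,255),1); cv2.putText(i,str(y),(8,(y-y0)*k+4),0,.4,(255,0,255))
    cv2.imwrite(f"pics/{out}.png",i)
crop("top",190,125,125,95,6,"t_rack")
crop("scene",175,130,160,120,5,"s_rack")
```

```text
(no output)
```

View pics/t_rack.png

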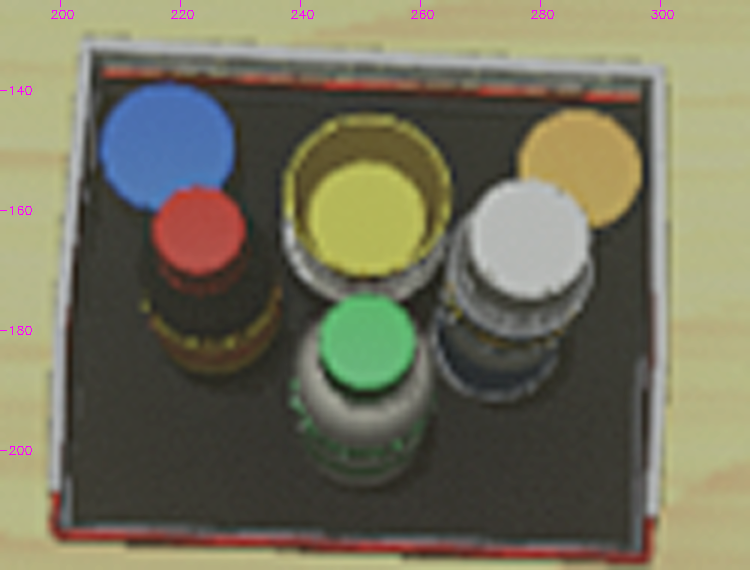

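View pics/s_rack.png

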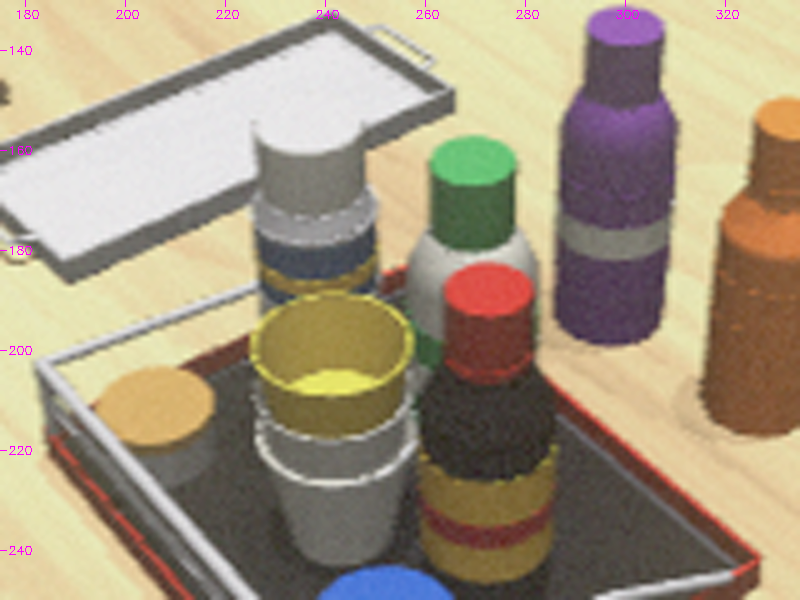

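The top crop gives: oil cap (223.2,163.2), degreaser cap (251.2,182), spray cap (278.2,164.8), yellow rim centre (251.2,157.6). The scene crop gives: oil (272.6,188), degreaser (269.8,162.2), spray (237,156.2), cup rim (241.4,198.6). Next I'll triangulate these and crop the tray and scale.

```bash
cat > h.py <<'E'
import numpy as np, cv2
from station import get_obs, optics
M={n:optics.camera_model(n) for n in("scene","top")}
def ray(n,p):
    m=M[n]; T=m["cam_to_world"]
    d=T[:3,:3]@np.array([(p[0]-m["cx"])/m["fx"],-(p[1]-m["cy"])/m["fy"],-1.]); return T[:3,3],d/np.linalg.norm(d)
def at_z(n,p,z):
    c,d=ray(n,p); return c+d*(z-c[2])/d[2]
def tri(a,b):
    A=np.zeros((3,3));v=np.zeros(3);R=[ray("top",a),ray("scene",b)]
    for c,d in R: P=np.eye(3)-np.outer(d,d);A+=P;v+=P@c
    x=np.linalg.solve(A,v); return x,[np.linalg.norm(np.cross(x-c,d)) for c,d in R][0]*2
def crop(n,x0,y0,w,h,k):
    i=cv2.convertScaleAbs(optics_img(n),alpha=1.2,beta=10)[y0:y0+h,x0:x0+w] 
    i=cv2.resize(i,None,fx=k,fy=k,interpolation=cv2.INTER_CUBIC)
    for x in range((x0//20+1)*20,x0+w,20):
        cv2.line(i,((x-x0)*k,0),((x-x0)*k,6),(255,0,255),1); cv2.putText(i,str(x),((x-x0)*k-10,18),0,.4,(255,0,255))
    for y in range((y0//20+1)*20,y0+h,20):
        cv2.line(i,(0,(y-y0)*k),(6,(y-y0)*k),(255,0,255),1); cv2.putText(i,str(y),(8,(y-y0)*k+4),0,.4,(255,0,255))
    return i
cache={}
def optics_img(n):
    if n not in cache: cache[n]=optics.get_image(n)[:,:,::-1]
    return cache[n]
np.set_printoptions(precision=4,suppress=True)
E
python3 - <<'E'
from h import *
for k,a,b,z in [("oil",(223.2,163.2),(272.6,188),.166),("deg",(251.2,182),(269.8,162.2),.172),("spray",(278.2,164.8),(237,156.2),.176),("cup",(251.2,157.6),(241.4,198.6),.114)]:
    print(k,*tri(a,b),at_z("top",a,z)[:2],at_z("scene",b,z)[:2])
for n in M: cache[n]=cv2.imread(f"pics/{n}0.png")
a=np.vstack([np.hstack([crop("top",335,160,60,112,5),crop("top",85,165,76,90,5)[:450].copy() if 0 else cv2.copyMakeBorder(crop("top",85,165,76,90,5),0,110,0,0,cv2.BORDER_CONSTANT)])])
cv2.imwrite("pics/tt.png",a); print(a.shape)
cv2.imwrite("pics/ss.png",np.hstack([crop("scene",160,128,112,60,4),cv2.copyMakeBorder(crop("scene",330,255,84,60,4),0,0,0,0,0)]))
cv2.imwrite("pics/ss.png",np.vstack([crop("scene",160,128,150,60,4),crop("scene",330,258,150,90,4)]))
E
```

```text
oil [0.5895 0.0673 0.1637] 0.0010988609955396244 [0.5893 0.0667] [0.591 0.07 ]
deg [0.547  0.004  0.1698] 0.0011360048430266486 [0.5469 0.0036] [0.5487 0.0071]
spray [ 0.5872 -0.0547  0.1702] 0.0021239120316655278 [ 0.5864 -0.0549] [ 0.5914 -0.0461]
cup [0.6195 0.0045 0.112 ] 0.0009247161910852021 [0.6193 0.0042] [0.6205 0.0069]
(560, 680, 3)
```

View pics/tt.png

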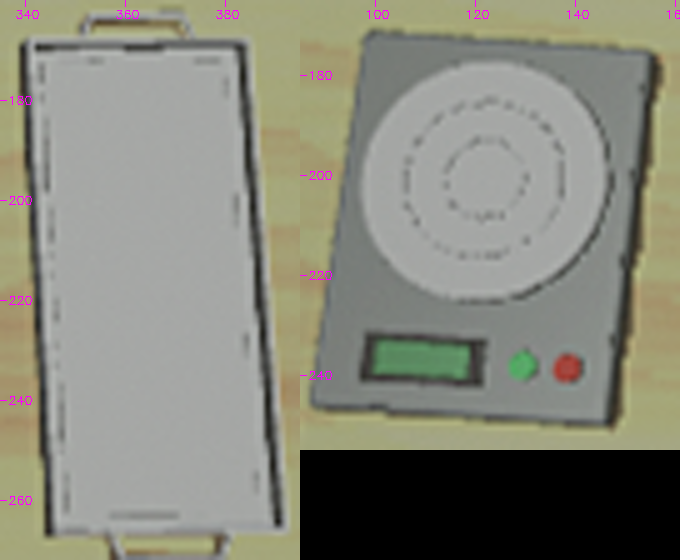

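View pics/ss.png

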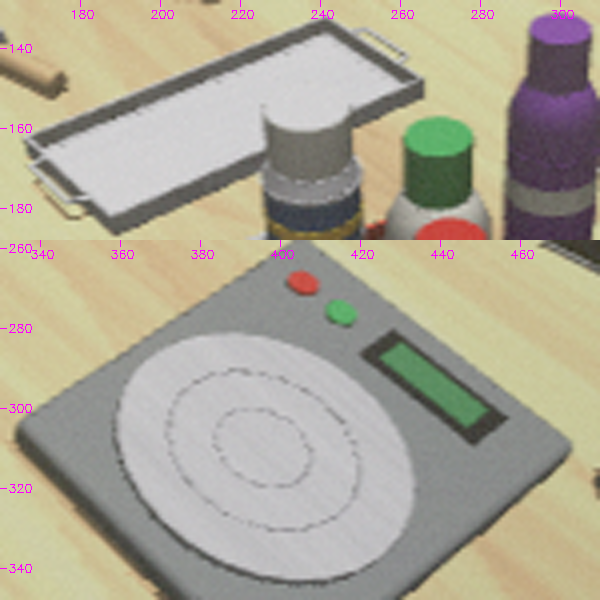

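The tray rim corners and the scale pan centre read clearly in both views. Top: tray (339.4,168.4), (383.8,168), (391.4,265.4), (344.4,267) and pan centre (122.4,201). Scene: tray (189.5,183.5), (167,163.3), (240.8,133), (265.8,148.8) and pan (395.8,309.8).

```bash
cat >> h.py <<'E'
from scipy.spatial.transform import Rotation as Ro
def go(p):  # shift in tool mm from the measured pose to p, and yaw of tool y
    o=get_obs(); R=Ro.from_rotvec(o["tool_rot"]).as_matrix()
    print("tcp",o["tool_pos"],"yrot off +y: %.3f"%np.arctan2(-R[0,1],R[1,1]),"tilt",R[:2,2],"shift mm",R.T@(np.array(p)-o["tool_pos"])*1000)
E
python3 - <<'E'
from h import *
P=[]
for a,b in [((339.4,168.4),(189.5,183.5)),((383.8,168),(167,163.3)),((391.4,265.4),(240.8,133)),((344.4,267),(265.8,148.8))]:
    x,e=tri(a,b);P.append(at_z("top",a,.016)); print("tray",x,e,P[-1])
P=np.array(P); print("centre",P.mean(0),"len",np.linalg.norm(P[0]-P[3]),np.linalg.norm(P[1]-P[0])," axis",(P[0]+P[1]-P[2]-P[3])/2)
print("pan",*tri((122.4,201),(395.8,309.8)),at_z("top",(122.4,201),.025))
go([.5872,-.0547,.25])
E
python3 -m pendant '[[[0,0,-40],[0,0,-0.108],1],[[0,0,-40],[0,0,-0.108],1],[[0,0,-40],[0,0,-0.108],1],[[0,0,0],[0,0,0],0.75],[[0,0,0],[0,0,0],0.75]]'
```

```text
tray [ 0.6255 -0.2322  0.0105] 0.0026657418004098683 [ 0.6251 -0.2317  0.016 ]
tray [ 0.6303 -0.3523  0.0104] 0.001999665683400541 [ 0.6297 -0.3509  0.016 ]
tray [ 0.3753 -0.3607  0.011 ] 0.00022502711555681844 [ 0.3752 -0.3586  0.016 ]
tray [ 0.3693 -0.2404  0.011 ] 0.0015853944798773197 [ 0.3687 -0.2385  0.016 ]
centre [ 0.4997 -0.2949  0.016 ] len 0.2564735180784586 0.11930139627455519  axis [0.2554 0.0073 0.    ]
pan [0.5211 0.3286 0.0229] 0.0022606415172274673 [0.5214 0.3269 0.025 ]
tcp [0.198  0.5922 0.2013] yrot off +y: -0.323 tilt [-0.0008 -0.0017] shift mm [-574.2811 -490.0895  -47.9267]
t: 0.52
tool_pos: [0.1988, 0.594, 0.3266]
tool_rot: [-0.001, 3.139, 0.01]
contact_force: [-0.2, 0.3, -1.0]
opening: 0.0648
grip_force: 0.0
```

The tray checks out at 256 x 119 mm, centred at (0.500,-0.295). The pan is at (0.521,0.328). I'll take the spray can first.

```bash
python3 -m pendant '[[[-16.2,-27,0],[0,0,0],0.75],[[-16.2,-27,0],[0,0,0],0.75],[[-16.2,-27,0],[0,0,0],0.75],[[-16.2,-27,0],[0,0,0],0.75],[[-16.2,-27,0],[0,0,0],0.75],[[-16.2,-27,0],[0,0,0],0.75],[[-16.2,-27,0],[0,0,0],0.75],[[-16.2,-27,0],[0,0,0],0.75],[[-16.2,-27,0],[0,0,0],0.75],[[-16.2,-27,0],[0,0,0],0.75],[[-16.2,-27,0],[0,0,0],0.75],[[-16.2,-27,0],[0,0,0],0.75]]' && python3 -m pendant '[[[-16.2,-27,6],[0,0,0],0.75],[[-16.2,-27,6],[0,0,0],0.75],[[-16.2,-27,6],[0,0,0],0.75],[[-16.2,-27,6],[0,0,0],0.75],[[-16.2,-27,6],[0,0,0],0.75],[[-16.2,-27,6],[0,0,0],0.75],[[-16.2,-27,6],[0,0,0],0.75],[[-16.2,-27,6],[0,0,0],0.75],[[-16.2,-27,6],[0,0,0],0.75],[[-16.2,-27,6],[0,0,0],0.75],[[0,0,0],[0,0,0],0.75],[[0,0,0],[0,0,0],0.75]]'; python3 -c "
from h import *
go([.587,-.055,.141])"
```

```text
t: 1.52
tool_pos: [0.3929, 0.2672, 0.32]
tool_rot: [0.001, -3.139, 0.002]
contact_force: [0.3, 0.8, -0.4]
opening: 0.0643
grip_force: 0.0
t: 2.52
tool_pos: [0.5544, -0.0019, 0.2593]
tool_rot: [-0.003, -3.136, -0.002]
contact_force: [-0.6, -0.0, -0.1]
opening: 0.0638
grip_force: 0.0
tcp [ 0.5544 -0.0019  0.2593] yrot off +y: -0.002 tilt [-0.0054  0.001 ] shift mm [-33.3036 -53.2027 118.0323]
```

```bash
python3 -m pendant '[[[-16.5,-26.5,0],[0,0,0],0.75],[[-16.5,-26.5,0],[0,0,0],0.75],[[0,0,15],[0,0,0],0.75],[[0,0,20],[0,0,0],0.75],[[0,0,20],[0,0,0],0.75],[[0,0,20],[0,0,0],0.75],[[0,0,20],[0,0,0],0.75],[[0,0,15],[0,0,0],0.75],[[0,0,5],[0,0,0],0.75],[[0,0,0],[0,0,0],0.75],[[0,0,0],[0,0,0],0.75]]' 50; python3 -c "
from h import *
go([.587,-.055,.141]); i=crop('scene',175,100,130,130,4); cv2.imwrite('pics/spray1.png',i)"
```

```text
t: 3.43
tool_pos: [0.5882, -0.053, 0.1476]
tool_rot: [0.003, -3.141, -0.0]
contact_force: [-0.0, -0.4, 0.2]
opening: 0.0641
grip_force: 0.0
tcp [ 0.5882 -0.053   0.1476] yrot off +y: 0.002 tilt [-0.0002  0.0002] shift mm [ 1.1863 -2.0145  6.5573]
```

View pics/spray1.png

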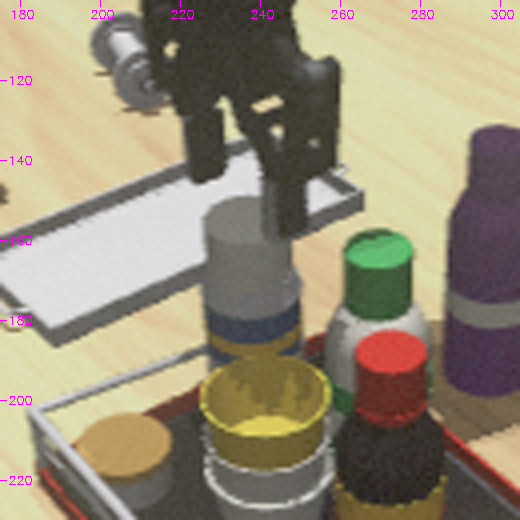

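The fingers straddle the spray cap: right fingertip at (247,158), left one behind at (224,145), cap between them at (237,155). I'll go the rest of the way down and close.

```bash
python3 -m pendant '[[[1,-2,6.5],[0,0,0],0.75],[[0,0,0],[0,0,0],0.75],[[0,0,0],[0,0,0],0.3],[[0,0,0],[0,0,0],0.3],[[0,0,0],[0,0,0],0.3],[[0,0,0],[0,0,0],0.3],[[0,0,0],[0,0,0],0.3],[[0,0,0],[0,0,0],0.3],[[0,0,0],[0,0,0],0.3]]' 50
```

```text
t: 4.23
tool_pos: [0.588, -0.0559, 0.1419]
tool_rot: [-0.002, 3.14, -0.0]
contact_force: [-0.5, 2.5, 5.1]
opening: 0.0424
grip_force: 50.6
```

```bash
python3 -m pendant '[[[0,0,-5],[0,0,0],0.3],[[0,0,-15],[0,0,0],0.3],[[0,0,-25],[0,0,0],0.3],[[0,0,-25],[0,0,0],0.3],[[0,0,-25],[0,0,0],0.3],[[0,0,-10],[0,0,0],0.3],[[0,0,0],[0,0,0],0.3],[[0,0,0],[0,0,0],0.3]]'; python3 -c "
from h import *
go([.58,-.293,.25]); i=np.hstack([crop('scene',175,60,110,130,4),crop('top',240,130,85,130,4)]);cv2.imwrite('pics/spray2.png',i)"
```

```text
t: 4.9
tool_pos: [0.587, -0.0558, 0.2445]
tool_rot: [0.002, -3.14, -0.0]
contact_force: [0.2, -0.3, -4.3]
opening: 0.0423
grip_force: 51.4
tcp [ 0.587  -0.0558  0.2445] yrot off +y: 0.001 tilt [-0.0015  0.0002] shift mm [   7.2464 -237.1769   -5.5188]
```

View pics/spray2.png

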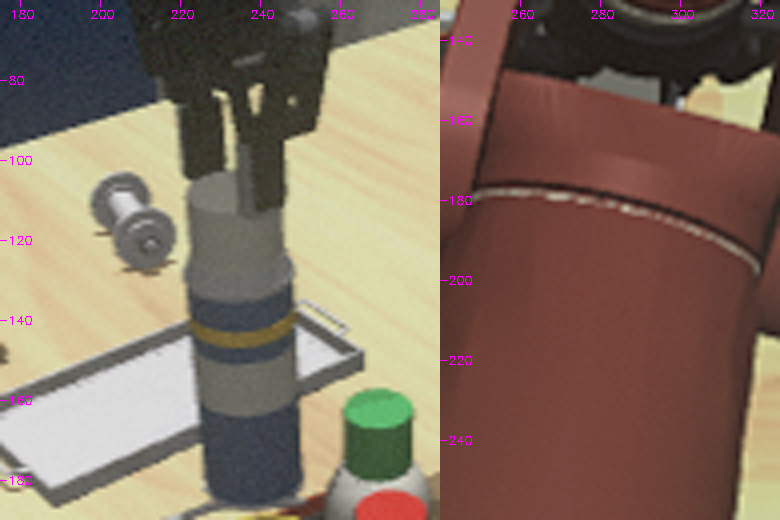

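The can hangs upright between the fingers, with its cap at (234,115) and the near fingertip at (242,112). I'll check by projection how much of the cap is gripped, and carry the can over the tray.

```bash
cat >> h.py <<'E'
def proj(n,p):
    m=M[n];T=m["cam_to_world"];c=T[:3,:3].T@(np.array(p)-T[:3,3]); return np.array([m["cx"]-m["fx"]*c[0]/c[2], m["cy"]+m["fy"]*c[1]/c[2]])
E
python3 -c "
from h import *
for y in (.022,.035):print(proj('scene',[.587,-.0558+y,.2445]),proj('scene',[.587,-.0558-y,.2445]))
for z in (.103+.176,.103+.144,.109): print(proj('scene',[.587,-.0558,z]))"
python3 -m pendant '[[[1,-20,-1],[0,0,0],0.3],[[1,-30,-1],[0,0,0],0.3],[[1,-30,-1],[0,0,0],0.3],[[1,-30,-1],[0,0,0],0.3],[[1,-30,0],[0,0,0],0.3],[[1,-30,0],[0,0,0],0.3],[[1,-30,0],[0,0,0],0.3],[[0,-27,0],[0,0,0],0.3],[[0,-10,0],[0,0,0],0.3],[[0,0,0],[0,0,0],0.3],[[0,0,0],[0,0,0],0.3],[[0,0,0],[0,0,0],0.3]]'
```

```text
[240.6462 127.7925] [227.9881 119.1132]
[244.5754 130.4867] [224.4265 116.6711]
[233.1318 106.8243]
[234.1222 122.2055]
[237.8217 179.6572]
t: 6.0
tool_pos: [0.5804, -0.2915, 0.2485]
tool_rot: [0.003, -3.14, -0.003]
contact_force: [0.0, 0.4, -3.2]
opening: 0.0426
grip_force: 51.7
```

```bash
python3 -c "
from h import *
for z in (.1476,.155,.165,.175,.185): print(z,proj('scene',[.588,-.053+.032,z]),proj('scene',[.588,-.053+.047,z]),proj('scene',[.588,-.053-.032,z]),proj('scene',[.588,-.053-.047,z]))
for z in (.2445,.255,.265,.275): print(z,proj('scene',[.587,-.0558+.022,z]),proj('scene',[.587,-.0558+.036,z]),proj('scene',[.587,-.0558-.022,z]),proj('scene',[.587,-.0558-.036,z]))
go([.58,-.293,.141])
"
```

```text
0.1476 [246.0268 172.7421] [250.3138 176.1932] [228.8574 158.9201] [225.0772 155.8769]
0.155 [245.8891 169.7667] [250.2013 173.2024] [228.6251 156.0117] [224.8255 152.9844]
0.165 [245.7002 165.6867] [250.047  169.1005] [228.3066 152.0264] [224.4805 149.0214]
0.175 [245.508  161.5368] [249.8901 164.9276] [227.983  147.9763] [224.13   144.9949]
0.185 [245.3125 157.3154] [249.7304 160.6817] [227.6541 143.86  ] [223.7739 140.9033]
0.2445 [240.6462 127.7925] [244.8814 130.6965] [227.9881 119.1132] [224.1557 116.4854]
0.255 [240.3841 122.8102] [244.6569 125.6796] [227.6198 114.2384] [223.7571 111.6443]
0.265 [240.1298 117.9762] [244.4389 120.8108] [227.2627 109.5119] [223.3706 106.9515]
0.275 [239.8708 113.0528] [244.2169 115.8509] [226.8993 104.7014] [222.9773 102.1763]
tcp [ 0.5804 -0.2915  0.2485] yrot off +y: 0.002 tilt [-0.0017  0.0019] shift mm [  0.2595  -1.6793 107.5344]
```

The visible fingertips sit about 30 mm higher than the reported TCP implies, so the can is only held by the top edge of its cap. It is stable, so I'll lower it gently into the tray and grip deeper on the next ones.

```bash
python3 -m pendant '[[[0,-1,10],[0,0,0],0.3],[[0,0,15],[0,0,0],0.3],[[0,0,15],[0,0,0],0.3],[[0,0,15],[0,0,0],0.3],[[0,0,15],[0,0,0],0.3],[[0,0,12],[0,0,0],0.3],[[0,0,10],[0,0,0],0.3],[[0,0,6],[0,0,0],0.3],[[0,0,4],[0,0,0],0.3],[[0,0,2],[0,0,0],0.3],[[0,0,0],[0,0,0],0.3],[[0,0,0],[0,0,0],0.3]]'; python3 -c "
from h import *
go([.58,-.293,.139])
cv2.imwrite('pics/tray1.png',np.hstack([crop('scene',165,90,110,130,4),crop('top',330,130,80,130,4)]))"
```

```text
t: 7.0
tool_pos: [0.5812, -0.2942, 0.1468]
tool_rot: [-0.002, 3.14, -0.001]
contact_force: [-0.3, -0.4, -3.6]
opening: 0.0424
grip_force: 51.8
tcp [ 0.5812 -0.2942  0.1468] yrot off +y: 0.001 tilt [ 0.0012 -0.0008] shift mm [1.1849 1.1791 7.8067]
```

View pics/tray1.png

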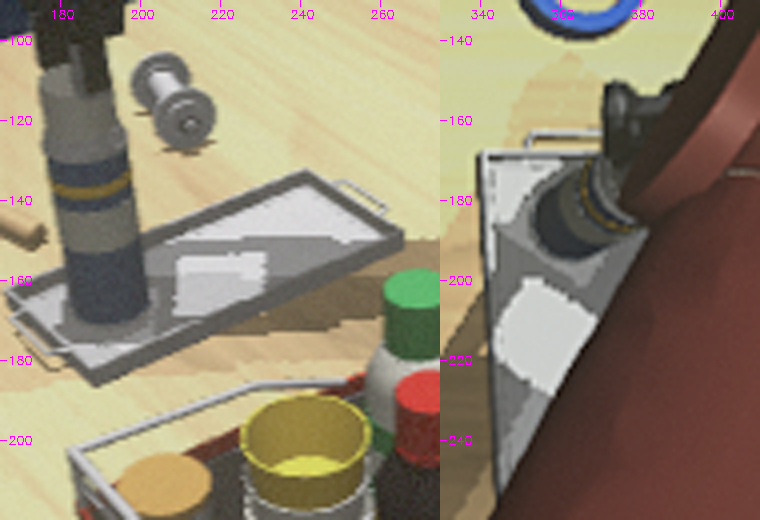

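The can is upright, held just above the tray floor at about (192,165) in the scene view and centred across the tray. Now I'll lower it to contact.

```bash
python3 -m pendant '[[[1,0,2.5],[0,0,0],0.3],[[0,0,2],[0,0,0],0.3],[[0,0,1.5],[0,0,0],0.3],[[0,0,0.5],[0,0,0],0.3],[[0,0,0],[0,0,0],0.3],[[0,0,0],[0,0,0],0.3]]'
```

```text
t: 7.6
tool_pos: [0.5797, -0.2938, 0.1393]
tool_rot: [0.002, -3.142, -0.0]
contact_force: [-0.1, 0.7, -4.1]
opening: 0.0424
grip_force: 51.7
```

```bash
python3 -m pendant '[[[0,0,1],[0,0,0],0.3],[[0,0,0.5],[0,0,0],0.3],[[0,0,0],[0,0,0],0.3],[[0,0,0],[0,0,0],0.3]]'; python3 -m pendant '[[[0,0,0.5],[0,0,0],0.3],[[0,0,0],[0,0,0],0.3],[[0,0,0],[0,0,0],0.3]]'
```

```text
t: 7.93
tool_pos: [0.5803, -0.294, 0.1389]
tool_rot: [-0.002, 3.14, -0.001]
contact_force: [0.0, 0.2, 1.7]
opening: 0.0425
grip_force: 52.4
t: 8.18
tool_pos: [0.5805, -0.2941, 0.1389]
tool_rot: [-0.002, 3.14, -0.001]
contact_force: [-0.2, 2.3, 5.7]
opening: 0.0421
grip_force: 52.8
```

It has touched down. I'll release, then test a deeper grip in place: 46 mm means the cap and 53 mm means the body.

```bash
python3 -m pendant '[[[0,0,0],[0,0,0],0.75],[[0,0,0],[0,0,0],0.75],[[0,0,0],[0,0,0],0.75],[[0,0,0],[0,0,0],0.75],[[0,0,0],[0,0,0],0.75],[[0,0,6],[0,0,0],0.75],[[0,0,7],[0,0,0],0.75],[[0,0,7],[0,0,0],0.75],[[0,0,0],[0,0,0],0.75],[[0,0,0],[0,0,0],0.75]]' ; python3 -m pendant '[[[0,0,0],[0,0,0],0.4],[[0,0,0],[0,0,0],0.4],[[0,0,0],[0,0,0],0.4],[[0,0,0],[0,0,0],0.4],[[0,0,0],[0,0,0],0.4],[[0,0,0],[0,0,0],0.4]]' 20;  python3 -c "
from h import *
cv2.imwrite('pics/tray2.png',crop('scene',165,80,80,90,6))"
```

```text
t: 9.02
tool_pos: [0.579, -0.2934, 0.116]
tool_rot: [0.002, -3.14, -0.002]
contact_force: [0.4, -0.1, 0.2]
opening: 0.0643
grip_force: 0.0
t: 9.52
tool_pos: [0.5799, -0.2938, 0.1177]
tool_rot: [-0.002, 3.141, -0.0]
contact_force: [-0.0, 1.1, 0.6]
opening: 0.045
grip_force: 21.6
```

View pics/tray2.png

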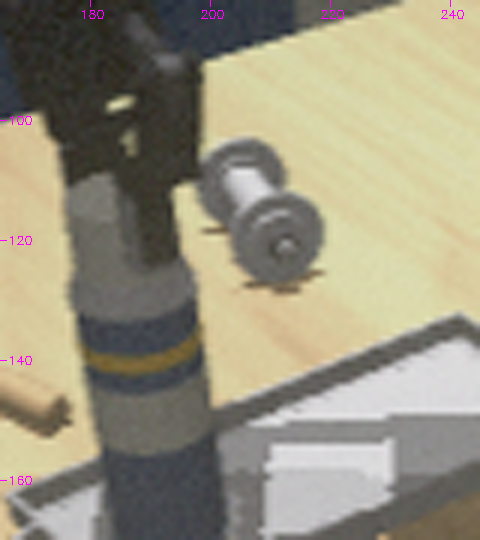

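At 20 N the opening reads 45 mm with the tips near the cap's lower edge, at pixel (190,124). That confirms the cap grip and the roughly 30 mm tip offset. I'll release and go to the degreaser.

```bash
python3 -m pendant '[[[0,0,0],[0,0,0],0.75],[[0,0,0],[0,0,0],0.75],[[0,0,0],[0,0,0],0.75],[[0,0,0],[0,0,0],0.75],[[0,0,-10],[0,0,0],0.75],[[0,0,-20],[0,0,0],0.75],[[0,0,-30],[0,0,0],0.75],[[0,0,-30],[0,0,0],0.75],[[0,0,0],[0,0,0],0.75],[[0,0,0],[0,0,0],0.75]]' && python3 -m pendant '[[[3.3,29.8,0],[0,0,0],0.65],[[3.3,29.8,0],[0,0,0],0.65],[[3.3,29.8,0],[0,0,0],0.65],[[3.3,29.8,0],[0,0,0],0.65],[[3.3,29.8,0],[0,0,0],0.65],[[3.3,29.8,0],[0,0,0],0.65],[[3.3,29.8,0],[0,0,0],0.65],[[3.3,29.8,0],[0,0,0],0.65],[[3.3,29.8,0],[0,0,0],0.65],[[3.3,29.8,0],[0,0,0],0.65],[[0,0,0],[0,0,0],0.65],[[0,0,0],[0,0,0],0.65]]'; python3 -c "
from h import *
optics.get_image('top');go([.547,.004,.114])"
```

```text
t: 10.4
tool_pos: [0.5813, -0.2949, 0.2118]
tool_rot: [-0.002, 3.136, -0.006]
contact_force: [-0.3, 0.2, -0.9]
opening: 0.0641
grip_force: 0.0
t: 11.4
tool_pos: [0.5455, 0.0053, 0.2063]
tool_rot: [0.006, -3.14, 0.0]
contact_force: [0.0, -0.6, 0.6]
opening: 0.0556
grip_force: 0.0
tcp [0.5458 0.0044 0.2065] yrot off +y: 0.002 tilt [-0.0015 -0.0003] shift mm [-1.3315 -0.3443 92.4893]
```

```bash
python3 -m pendant '[[[-1.3,0,15],[0,0,0],0.65],[[0,0,20],[0,0,0],0.65],[[0,0,20],[0,0,0],0.65],[[0,0,20],[0,0,0],0.65],[[0,0,12],[0,0,0],0.65],[[0,0,5],[0,0,0],0.65],[[0,0,0],[0,0,0],0.65],[[0,0,0],[0,0,0],0.65]]' && python3 -m pendant '[[[0,0,0],[0,0,0],0.2],[[0,0,0],[0,0,0],0.2],[[0,0,0],[0,0,0],0.2],[[0,0,0],[0,0,0],0.2],[[0,0,0],[0,0,0],0.2],[[0,0,0],[0,0,0],0.2],[[0,0,0],[0,0,0],0.2],[[0,0,0],[0,0,0],0.2]]' 45
```

```text
t: 12.12
tool_pos: [0.5481, 0.0036, 0.116]
tool_rot: [-0.001, 3.141, -0.0]
contact_force: [-1.1, -0.3, -0.2]
opening: 0.056
grip_force: 0.0
t: 12.78
tool_pos: [0.5489, 0.0041, 0.1173]
tool_rot: [-0.002, 3.138, -0.001]
contact_force: [0.2, 0.1, 5.6]
opening: 0.0347
grip_force: 45.5
```

```bash
python3 -m pendant '[[[0,0,-5],[0,0,0],0.2],[[0,0,-15],[0,0,0],0.2],[[0,0,-25],[0,0,0],0.2],[[0,0,-25],[0,0,0],0.2],[[0,0,-25],[0,0,0],0.2],[[0,0,-15],[0,0,0],0.2],[[0,0,0],[0,0,0],0.2]]' && python3 -m pendant '[[[4.9,-10,0],[0,0,0],0.2],[[4.9,-25,0],[0,0,0],0.2],[[4.9,-33,0],[0,0,0],0.2],[[4.9,-33,0],[0,0,0],0.2],[[4.9,-33,0],[0,0,0],0.2],[[4.9,-33,0],[0,0,0],0.2],[[4.9,-33,0],[0,0,0],0.2],[[4.9,-33,0],[0,0,0],0.2],[[4.9,-33,0],[0,0,0],0.2],[[4.9,-20,0],[0,0,0],0.2],[[0,-12,0],[0,0,0],0.2],[[0,0,0],[0,0,0],0.2]]';  python3 -c "
from h import *
optics.get_image('top');optics.get_image('top');go([.50,-.295,.114])"
```

```text
t: 13.37
tool_pos: [0.5493, 0.0039, 0.2292]
tool_rot: [-0.002, 3.136, -0.001]
contact_force: [0.4, 0.5, -3.1]
opening: 0.0346
grip_force: 45.3
t: 14.37
tool_pos: [0.4973, -0.2956, 0.2226]
tool_rot: [-0.003, -3.138, -0.003]
contact_force: [-1.1, -0.2, -3.0]
opening: 0.035
grip_force: 45.7
tcp [ 0.4983 -0.2932  0.2235] yrot off +y: 0.001 tilt [-0.0023  0.0027] shift mm [ -1.9915  -2.1066 109.5106]
```

```bash
python3 -m pendant '[[[-1.5,-1.5,10],[0,0,0],0.2],[[0,0,20],[0,0,0],0.2],[[0,0,25],[0,0,0],0.2],[[0,0,20],[0,0,0],0.2],[[0,0,15],[0,0,0],0.2],[[0,0,9],[0,0,0],0.2],[[0,0,5],[0,0,0],0.2],[[0,0,0],[0,0,0],0.2],[[0,0,0],[0,0,0],0.2],[[0,0,0],[0,0,0],0.2]]'; python3 -m pendant '[[[0,0,2],[0,0,0],0.2],[[0,0,1],[0,0,0],0.2],[[0,0,0],[0,0,0],0.2],[[0,0,0],[0,0,0],0.2]]'
```

```text
t: 15.3
tool_pos: [0.5014, -0.2958, 0.1229]
tool_rot: [-0.002, 3.14, -0.002]
contact_force: [0.2, -0.6, -2.0]
opening: 0.0347
grip_force: 45.8
t: 15.63
tool_pos: [0.5006, -0.2956, 0.1186]
tool_rot: [-0.002, 3.141, -0.0]
contact_force: [1.0, -0.4, -3.3]
opening: 0.0346
grip_force: 45.8
```

```bash
python3 -m pendant '[[[0,0,2],[0,0,0],0.2],[[0,0,1],[0,0,0],0.2],[[0,0,0],[0,0,0],0.2],[[0,0,0],[0,0,0],0.2]]'; python3 -m pendant '[[[0,0,1],[0,0,0],0.2],[[0,0,0.5],[0,0,0],0.2],[[0,0,0],[0,0,0],0.2],[[0,0,0],[0,0,0],0.2]]'
```

```text
t: 15.97
tool_pos: [0.5004, -0.2954, 0.1152]
tool_rot: [0.002, -3.141, -0.0]
contact_force: [0.7, -0.3, -2.6]
opening: 0.0346
grip_force: 45.8
t: 16.3
tool_pos: [0.5007, -0.2956, 0.1144]
tool_rot: [-0.002, 3.141, -0.0]
contact_force: [0.2, 1.1, -0.7]
opening: 0.0345
grip_force: 46.0
```

```bash
python3 -m pendant '[[[0,0,0.7],[0,0,0],0.2],[[0,0,0],[0,0,0],0.2],[[0,0,0],[0,0,0],0.65],[[0,0,0],[0,0,0],0.65],[[0,0,0],[0,0,0],0.65],[[0,0,0],[0,0,0],0.65],[[0,0,-10],[0,0,0],0.65],[[0,0,-20],[0,0,0],0.65],[[0,0,-30],[0,0,0],0.65],[[0,0,-30],[0,0,0],0.65],[[0,0,0],[0,0,0],0.65],[[0,0,0],[0,0,0],0.65]]' && python3 -m pendant '[[[-8.8,33,0],[0,0,0],0.62],[[-8.8,33,0],[0,0,0],0.62],[[-8.8,33,0],[0,0,0],0.62],[[-8.8,33,0],[0,0,0],0.62],[[-8.8,33,0],[0,0,0],0.62],[[-8.8,33,0],[0,0,0],0.62],[[-8.8,33,0],[0,0,0],0.62],[[-8.8,33,0],[0,0,0],0.62],[[-8.8,33,0],[0,0,0],0.62],[[-8.8,33,0],[0,0,0],0.62],[[0,33,0],[0,0,0],0.62],[[0,0,0],[0,0,0],0.62]]'; python3 -c "
from h import *
cv2.imwrite('pics/s3.png',crop('scene',160,90,150,110,5));optics.get_image('top');go([.589,.067,.108])"
```

```text
t: 17.3
tool_pos: [0.502, -0.2966, 0.2071]
tool_rot: [-0.002, 3.137, -0.006]
contact_force: [0.1, 0.0, -0.9]
opening: 0.0557
grip_force: 0.0
t: 18.3
tool_pos: [0.5871, 0.0727, 0.2017]
tool_rot: [0.011, -3.139, -0.004]
contact_force: [-0.6, 0.4, -0.6]
opening: 0.0533
grip_force: 0.0
tcp [0.5873 0.0686 0.2019] yrot off +y: 0.004 tilt [-0.0023 -0.0005] shift mm [-1.8977 -1.5859 93.8863]
```

View pics/s3.png

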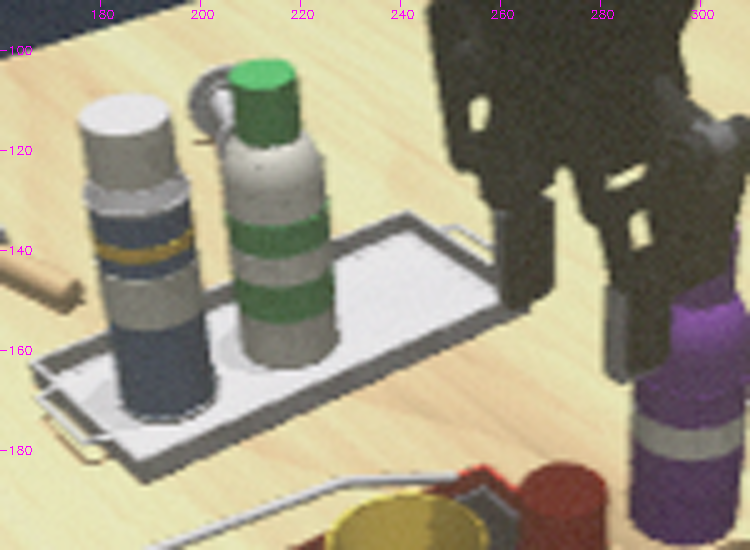

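Spray (193,165) and degreaser (216,155) stand upright in the tray. Oil next.

```bash
python3 -m pendant '[[[-1.9,-1.3,15],[0,0,0],0.62],[[0,0,20],[0,0,0],0.62],[[0,0,20],[0,0,0],0.62],[[0,0,20],[0,0,0],0.62],[[0,0,13],[0,0,0],0.62],[[0,0,6],[0,0,0],0.62],[[0,0,0],[0,0,0],0.62],[[0,0,0],[0,0,0],0.62],[[0,0,0],[0,0,0],0.62]]' && python3 -m pendant '[[[0,0,0],[0,0,0],0.2],[[0,0,0],[0,0,0],0.2],[[0,0,0],[0,0,0],0.2],[[0,0,0],[0,0,0],0.2],[[0,0,0],[0,0,0],0.2],[[0,0,0],[0,0,0],0.2],[[0,0,0],[0,0,0],0.2],[[0,0,0],[0,0,0],0.2]]' 45
```

```text
t: 19.15
tool_pos: [0.591, 0.0661, 0.1108]
tool_rot: [-0.001, 3.139, -0.0]
contact_force: [-0.6, -0.4, 0.2]
opening: 0.0528
grip_force: 0.0
t: 19.82
tool_pos: [0.5911, 0.0666, 0.1109]
tool_rot: [-0.002, 3.139, 0.0]
contact_force: [-0.2, 1.4, 4.8]
opening: 0.0329
grip_force: 45.2
```

```bash
python3 -m pendant '[[[0,0,-5],[0,0,0],0.2],[[0,0,-15],[0,0,0],0.2],[[0,0,-30],[0,0,0],0.2],[[0,0,-35],[0,0,0],0.2],[[0,0,-35],[0,0,0],0.2],[[0,0,-25],[0,0,0],0.2],[[0,0,-10],[0,0,0],0.2],[[0,0,0],[0,0,0],0.2]]' && python3 -m pendant '[[[10,-10,0],[0,0,0],0.2],[[20,-20,0],[0,0,0],0.2],[[20,-30,0],[0,0,0],0.2],[[20,-33,0],[0,0,0],0.2],[[20,-36,0],[0,0,0],0.2],[[20,-36,0],[0,0,0],0.2],[[20,-36,0],[0,0,0],0.2],[[15,-36,0],[0,0,0],0.2],[[10,-36,0],[0,0,0],0.2],[[10,-36,0],[0,0,0],0.2],[[6,-33,0],[0,0,0],0.2],[[0,-22,0],[0,0,0],0.2]]';  python3 -c "
from h import *
for i in range(4): optics.get_image('top')
go([.42,-.297,.108])"
```

```text
t: 20.48
tool_pos: [0.5911, 0.0663, 0.2669]
tool_rot: [-0.002, 3.137, -0.0]
contact_force: [0.7, 0.4, -3.3]
opening: 0.0325
grip_force: 45.1
t: 21.48
tool_pos: [0.4167, -0.2997, 0.2601]
tool_rot: [-0.003, -3.137, -0.005]
contact_force: [0.5, 1.0, -3.3]
opening: 0.0327
grip_force: 45.5
tcp [ 0.4183 -0.2971  0.2608] yrot off +y: 0.000 tilt [-0.004   0.0044] shift mm [ -2.3268  -0.5898 152.8057]
```

```bash
python3 -m pendant '[[[-1.5,-0.5,10],[0,0,0],0.2],[[0,0,20],[0,0,0],0.2],[[0,0,30],[0,0,0],0.2],[[0,0,30],[0,0,0],0.2],[[0,0,25],[0,0,0],0.2],[[0,0,17],[0,0,0],0.2],[[0,0,9],[0,0,0],0.2],[[0,0,5],[0,0,0],0.2],[[0,0,0],[0,0,0],0.2],[[0,0,0],[0,0,0],0.2],[[0,0,0],[0,0,0],0.2]]'; python3 -m pendant '[[[0,0,2],[0,0,0],0.2],[[0,0,1.5],[0,0,0],0.2],[[0,0,0],[0,0,0],0.2],[[0,0,0],[0,0,0],0.2]]'; python3 -m pendant '[[[0,0,1],[0,0,0],0.2],[[0,0,0.5],[0,0,0],0.2],[[0,0,0],[0,0,0],0.2],[[0,0,0],[0,0,0],0.2]]'
```

```text
t: 22.6
tool_pos: [0.4219, -0.299, 0.12]
tool_rot: [-0.002, 3.139, -0.003]
contact_force: [0.4, 0.3, -3.2]
opening: 0.0322
grip_force: 45.7
t: 22.93
tool_pos: [0.421, -0.2984, 0.1149]
tool_rot: [-0.002, 3.141, -0.0]
contact_force: [0.1, -0.3, -3.3]
opening: 0.0324
grip_force: 45.8
t: 23.27
tool_pos: [0.4209, -0.2983, 0.1131]
tool_rot: [0.002, -3.141, -0.0]
contact_force: [0.7, 0.4, -3.0]
opening: 0.0325
grip_force: 45.8
```

```bash
python3 -m pendant '[[[0,0,2],[0,0,0],0.2],[[0,0,1.5],[0,0,0],0.2],[[0,0,0],[0,0,0],0.2],[[0,0,0],[0,0,0],0.2]]'; python3 -m pendant '[[[0,0,1],[0,0,0],0.2],[[0,0,0],[0,0,0],0.2],[[0,0,0],[0,0,0],0.2]]'; python3 -m pendant '[[[0,0,0.7],[0,0,0],0.2],[[0,0,0],[0,0,0],0.2],[[0,0,0],[0,0,0],0.2]]'
```

```text
t: 23.6
tool_pos: [0.4208, -0.2982, 0.1094]
tool_rot: [0.002, -3.141, -0.001]
contact_force: [-0.3, 0.0, -3.3]
opening: 0.0326
grip_force: 45.8
t: 23.85
tool_pos: [0.4209, -0.2983, 0.1086]
tool_rot: [0.002, -3.142, -0.0]
contact_force: [0.2, -0.2, -3.6]
opening: 0.0327
grip_force: 45.8
t: 24.1
tool_pos: [0.4209, -0.2984, 0.108]
tool_rot: [-0.002, 3.142, -0.0]
contact_force: [0.1, 0.4, -3.0]
opening: 0.0328
grip_force: 46.0
```

```bash
python3 -m pendant '[[[0,0,0.8],[0,0,0],0.2],[[0,0,0.5],[0,0,0],0.2],[[0,0,0],[0,0,0],0.2],[[0,0,0],[0,0,0],0.2]]'; python3 -m pendant '[[[0,0,0],[0,0,0],0.62],[[0,0,0],[0,0,0],0.62],[[0,0,0],[0,0,0],0.62],[[0,0,0],[0,0,0],0.62],[[0,0,-10],[0,0,0],0.62],[[0,0,-20],[0,0,0],0.62],[[0,0,-30],[0,0,0],0.62],[[0,0,-35],[0,0,0],0.62],[[0,0,0],[0,0,0],0.62],[[0,0,0],[0,0,0],0.62]]' && python3 -m pendant '[[[-5,10,0],[0,0,0],1],[[-15,25,0],[0,0,0],1],[[-20,30,0],[0,0,0],1],[[-20,30,0],[0,0,0],1],[[-20,30,0],[0,0,0],1],[[-20,30,0],[0,0,0],1],[[-20,30,0],[0,0,0],1],[[-20,30,0],[0,0,0],1],[[-20,30,0],[0,0,0],1],[[-20,30,0],[0,0,0],1],[[-16,18,0],[0,0,0],1],[[0,8,0],[0,0,0],1]]';python3 -c "
from h import *
cv2.imwrite('pics/s4.png',crop('scene',160,90,150,110,5))
for i in range(3):optics.get_image('top')
go([.6195,.0045,.08])"
```

```text
t: 24.43
tool_pos: [0.4215, -0.2986, 0.108]
tool_rot: [-0.002, 3.14, -0.001]
contact_force: [-0.2, 1.8, 5.8]
opening: 0.0326
grip_force: 46.8
t: 25.27
tool_pos: [0.4224, -0.2997, 0.2057]
tool_rot: [-0.002, 3.137, -0.007]
contact_force: [-0.9, -1.2, -1.2]
opening: 0.0529
grip_force: 0.0
t: 26.27
tool_pos: [0.617, 0.0067, 0.1991]
tool_rot: [0.007, -3.138, -0.002]
contact_force: [-0.6, -0.5, 0.0]
opening: 0.0854
grip_force: 0.0
tcp [0.6154 0.0029 0.2004] yrot off +y: 0.001 tilt [-0.0025 -0.0001] shift mm [ -4.3841   1.642  120.3409]
```

```bash
python3 -m pendant '[[[-3.5,2,15],[0,0,0],1],[[0,0,25],[0,0,0],1],[[0,0,25],[0,0,0],1],[[0,0,25],[0,0,0],1],[[0,0,20],[0,0,0],1],[[0,0,15],[0,0,0],1],[[0,0,8],[0,0,0],1],[[0,0,3],[0,0,0],1],[[0,0,0],[0,0,0],1],[[0,0,0],[0,0,0],1],[[0,0,0],[0,0,0],1]]' 20;python3 -c "
from h import *
cv2.imwrite('pics/s5.png',np.vstack([crop('scene',200,140,100,80,6)]))
go([.6195,.005,.0635])"
```

```text
t: 27.38
tool_pos: [0.6211, 0.0046, 0.0673]
tool_rot: [-0.001, 3.139, -0.0]
contact_force: [0.3, 0.3, -0.2]
opening: 0.0851
grip_force: 0.0
tcp [0.6212 0.0047 0.0673] yrot off +y: 0.001 tilt [ 0.0028 -0.0003] shift mm [1.6682 0.2993 3.8171]
```

View pics/s5.png

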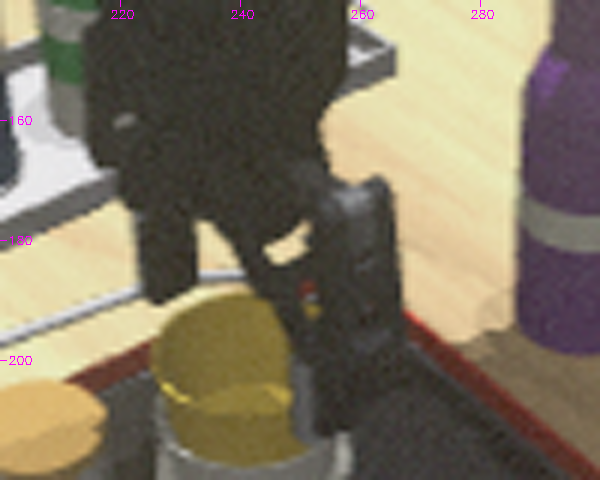

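```bash
python3 -c "
from h import *
for z in (.085,.09,.095,.1,.105,.11): print(z,proj('scene',[.621,.0047+.0425,z]),proj('scene',[.621,.0047+.057,z]),proj('scene',[.632,.0047+.0425,z]),proj('scene',[.621,.0047-.0425,z]),proj('scene',[.621,.0047-.057,z]))
"
```

```text
0.085 [253.34   220.1589] [257.6687 224.153 ] [248.8355 222.4737] [229.9341 198.5626] [226.2478 195.1613]
0.09 [253.2763 218.3096] [257.6231 222.2983] [248.7519 220.6222] [229.7809 196.7499] [226.0817 193.3555]
0.095 [253.2121 216.4444] [257.5771 220.4274] [248.6677 218.7547] [229.6264 194.9226] [225.9143 191.5353]
0.1 [253.1473 214.5631] [257.5306 218.5401] [248.5827 216.8708] [229.4707 193.0806] [225.7455 189.7006]
0.105 [253.082  212.6653] [257.4838 216.6363] [248.4969 214.9705] [229.3138 191.2236] [225.5754 187.8511]
0.11 [253.0161 210.751 ] [257.4365 214.7155] [248.4104 213.0535] [229.1556 189.3515] [225.4039 185.9868]
```

The near fingertip bottom at (252,212) and the far one at (227,190) put the tips at about 0.108 m while open, so about 0.101 m after closing. That lies between the white rim (0.090) and the yellow rim (0.114). I'll go 3 mm lower and close gently.

```bash
python3 -m pendant '[[[1.5,0.5,3],[0,0,0],1],[[0,0,0],[0,0,0],1],[[0,0,0],[0,0,0],0.6],[[0,0,0],[0,0,0],0.6],[[0,0,0],[0,0,0],0.6],[[0,0,0],[0,0,0],0.6],[[0,0,0],[0,0,0],0.6],[[0,0,0],[0,0,0],0.6],[[0,0,0],[0,0,0],0.6]]' 25
```

```text
t: 28.18
tool_pos: [0.6192, 0.0054, 0.0634]
tool_rot: [-0.002, 3.14, -0.0]
contact_force: [0.1, -1.1, 4.4]
opening: 0.0631
grip_force: 27.7
```

```bash
python3 -m pendant '[[[0,0,-3],[0,0,0],0.6],[[0,0,-3],[0,0,0],0.6],[[0,0,-3],[0,0,0],0.6],[[0,0,0],[0,0,0],0.6],[[0,0,0],[0,0,0],0.6]]';python3 -c "
from h import *
o=get_obs();print(o['q'],o['wrist_torque'])"
```

```text
t: 28.6
tool_pos: [0.6185, 0.0054, 0.0717]
tool_rot: [0.002, -3.141, -0.0]
contact_force: [-0.1, -0.2, -0.7]
opening: 0.0629
grip_force: 27.5
[-0.1115  0.1497  1.7353 -0.      1.2566 -1.6835] [-0.0224  0.0151  0.0336]
```

```bash
python3 -m pendant '[[[0,0,0],[0,0,0.05],0.6],[[0,0,0],[0,0,0.1],0.6],[[0,0,-0.5],[0,0,0.1],0.6],[[0,0,-0.5],[0,0,0.1],0.6],[[0,0,-0.5],[0,0,0.1],0.6],[[0,0,-0.5],[0,0,0.1],0.6],[[0,0,-0.5],[0,0,0.1],0.6],[[0,0,-0.5],[0,0,0.1],0.6],[[0,0,-0.5],[0,0,0.05],0.6],[[0,0,0],[0,0,0],0.6],[[0,0,0],[0,0,0],0.6]]';python3 -c "
from h import *
o=get_obs();print(o['q'],o['wrist_torque']);go([.6185,.0054,.0717])"
```

```text
t: 29.52
tool_pos: [0.6184, 0.0054, 0.0749]
tool_rot: [-1.219, -2.895, 0.0]
contact_force: [-0.2, 0.8, -0.9]
opening: 0.0631
grip_force: 27.5
[-0.1115  0.1461  1.7334 -0.      1.2625 -0.8849] [ 0.0056 -0.014  -0.0178]
tcp [0.6184 0.0054 0.0749] yrot off +y: -0.797 tilt [-0.0004  0.    ] shift mm [-0.1063  0.0726  3.2471]
```

```bash
python3 -m pendant '[[[0,0,-3],[0,0,0],0.6],[[0,0,-5],[0,0,0],0.6],[[0,0,-6],[0,0,0],0.6],[[0,0,-6],[0,0,0],0.6],[[0,0,-3],[0,0,0],0.6],[[0,0,0],[0,0,0],0.6],[[0,0,0],[0,0,0],0.6]]';python3 -c "
from h import *
cv2.imwrite('pics/s6.png',np.hstack([crop('scene',205,120,110,125,5)]))
"
```

```text
t: 30.1
tool_pos: [0.6189, 0.0054, 0.0988]
tool_rot: [1.221, 2.894, 0.0]
contact_force: [0.4, 0.7, -0.3]
opening: 0.0629
grip_force: 27.5
```

View pics/s6.png

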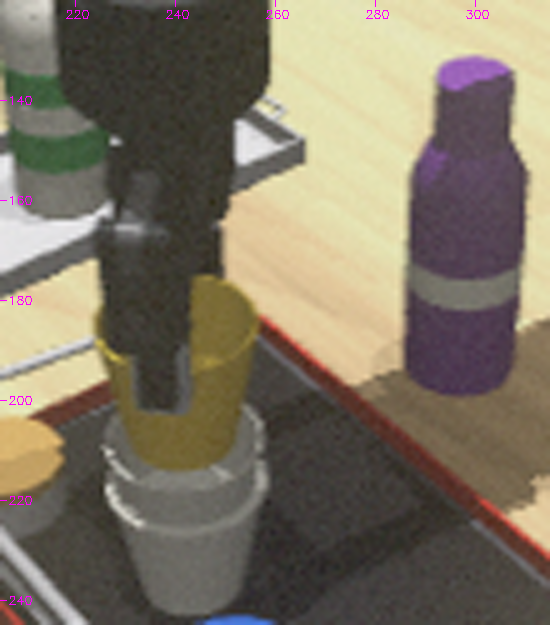

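The yellow cup (240,195) is out and the white cups (237,220) stayed behind on the rack. I'll lift clear and work out the shift to the scale.

```bash
python3 -m pendant '[[[0,0,-8],[0,0,0],0.6],[[0,0,-16],[0,0,0],0.6],[[0,0,-20],[0,0,0],0.6],[[0,0,-16],[0,0,0],0.6],[[0,0,-8],[0,0,0],0.6],[[0,0,0],[0,0,0],0.6],[[0,0,0],[0,0,0],0.6]]';python3 -c "
from h import *
go([.5213,.3278,.15])
"
```

```text
t: 30.73
tool_pos: [0.6186, 0.0054, 0.1663]
tool_rot: [1.222, 2.894, 0.0]
contact_force: [0.3, -0.3, -1.5]
opening: 0.0629
grip_force: 27.6
tcp [0.6186 0.0054 0.1663] yrot off +y: -0.799 tilt [ 0.0004 -0.    ] shift mm [298.896  155.1815  16.2436]
```

```bash
python3 -m pendant '[[[12,6.2,0],[0,0,0],0.6],[[22,11.4,0],[0,0,0],0.6],[[29,15,0],[0,0,0],0.6],[[29,15,0],[0,0,0],0.6],[[29,15,0],[0,0,0],0.6],[[29,15,0],[0,0,0],0.6],[[29,15,0],[0,0,0],0.6],[[29,15,0],[0,0,0],0.6],[[29,15,0],[0,0,0],0.6],[[29,15,0],[0,0,0],0.6],[[22,11.4,0],[0,0,0],0.6],[[11,6,0],[0,0,0],0.6]]';python3 -c "
from h import *
for i in range(5): optics.get_image('top')
go([.5213,.3278,.0345])
"
```

```text
t: 31.73
tool_pos: [0.5182, 0.3306, 0.1643]
tool_rot: [-1.216, -2.894, 0.003]
contact_force: [-0.0, -0.4, -0.7]
opening: 0.0629
grip_force: 27.6
tcp [0.521  0.3267 0.1655] yrot off +y: -0.800 tilt [-0.0009 -0.0011] shift mm [  0.5833   1.1203 131.0012]
```

```bash
python3 -m pendant '[[[0.6,1,10],[0,0,0],0.6],[[0,0,22],[0,0,0],0.6],[[0,0,25],[0,0,0],0.6],[[0,0,25],[0,0,0],0.6],[[0,0,20],[0,0,0],0.6],[[0,0,14],[0,0,0],0.6],[[0,0,7],[0,0,0],0.6],[[0,0,3],[0,0,0],0.6],[[0,0,0],[0,0,0],0.6],[[0,0,0],[0,0,0],0.6],[[0,0,0],[0,0,0],0.6]]'; python3 -m pendant '[[[0,0,1],[0,0,0],0.6],[[0,0,0.5],[0,0,0],0.6],[[0,0,0],[0,0,0],0.6],[[0,0,0],[0,0,0],0.6]]'; python3 -c "
from h import *
go([.5213,.3278,.0345])
"
```

```text
t: 32.9
tool_pos: [0.5226, 0.3294, 0.042]
tool_rot: [1.221, 2.892, 0.003]
contact_force: [-0.3, -0.6, -0.7]
opening: 0.0631
grip_force: 27.6
t: 33.23
tool_pos: [0.5214, 0.329, 0.0389]
tool_rot: [1.221, 2.894, 0.0]
contact_force: [0.2, -1.1, -0.5]
opening: 0.063
grip_force: 27.6
tcp [0.5214 0.329  0.0389] yrot off +y: -0.799 tilt [0.0003 0.0001] shift mm [-0.7845 -0.9363  4.4483]
```

```bash
python3 -m pendant '[[[-0.7,-0.9,2],[0,0,0],0.6],[[0,0,1],[0,0,0],0.6],[[0,0,0],[0,0,0],0.6],[[0,0,0],[0,0,0],0.6]]';  python3 -m pendant '[[[0,0,1],[0,0,0],0.6],[[0,0,0.3],[0,0,0],0.6],[[0,0,0],[0,0,0],0.6],[[0,0,0],[0,0,0],0.6]]'
```

```text
t: 33.57
tool_pos: [0.521, 0.3277, 0.0354]
tool_rot: [-1.221, -2.894, 0.001]
contact_force: [0.1, 0.2, -0.1]
opening: 0.0631
grip_force: 27.6
t: 33.9
tool_pos: [0.5212, 0.3278, 0.0345]
tool_rot: [1.222, 2.894, 0.0]
contact_force: [-0.0, 0.2, 0.6]
opening: 0.0629
grip_force: 27.6
```

```bash
python3 -m pendant '[[[0,0,0.7],[0,0,0],0.6],[[0,0,0],[0,0,0],0.6],[[0,0,0],[0,0,0],0.6]]'; python3 -m pendant '[[[0,0,0],[0,0,0],0.75],[[0,0,0],[0,0,0],0.8],[[0,0,0],[0,0,0],0.9],[[0,0,0],[0,0,0],1],[[0,0,0],[0,0,0],1],[[0,0,0],[0,0,0],1],[[0,0,-8],[0,0,0],1],[[0,0,-20],[0,0,0],1],[[0,0,-30],[0,0,0],1],[[0,0,-40],[0,0,0],1],[[0,0,-40],[0,0,0],1],[[0,0,-30],[0,0,0],1]]'; python3 -m pendant '[[[0,0,0],[0,0,-0.1],0.65],[[0,0,0],[0,0,-0.1],0.65],[[0,0,0],[0,0,-0.1],0.65],[[0,0,0],[0,0,-0.1],0.65],[[0,0,0],[0,0,-0.1],0.65],[[0,0,0],[0,0,-0.1],0.65],[[0,0,0],[0,0,-0.1],0.65],[[0,0,0],[0,0,-0.1],0.65],[[0,0,0],[0,0,0],0.65],[[0,0,0],[0,0,0],0.65]]'; python3 -c "
from h import *
go([.4209,-.2985,.205]); cv2.imwrite('pics/s7.png',np.hstack([crop('scene',330,240,130,110,3),cv2.copyMakeBorder(crop('top',85,150,125,110,3),0,0,0,0,0)]))"
```

```text
t: 34.15
tool_pos: [0.5214, 0.3278, 0.0344]
tool_rot: [1.221, 2.894, 0.0]
contact_force: [-2.3, 0.4, 5.3]
opening: 0.0631
grip_force: 27.9
t: 35.15
tool_pos: [0.522, 0.3282, 0.2064]
tool_rot: [1.22, 2.892, 0.005]
contact_force: [0.9, 0.4, 0.5]
opening: 0.0852
grip_force: 0.0
t: 35.98
tool_pos: [0.5212, 0.3278, 0.2022]
tool_rot: [0.002, 3.141, 0.0]
contact_force: [-0.9, 0.7, -0.4]
opening: 0.0554
grip_force: 0.0
tcp [0.5212 0.3278 0.2022] yrot off +y: -0.001 tilt [0.0005 0.0002] shift mm [  99.4991 -626.4357   -2.9684]
```

View pics/s7.png

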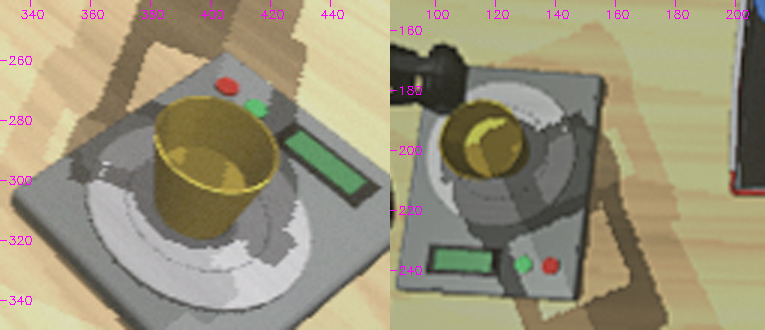

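The cup stands on the pan; its rim centre is at (402.3,288) in the scene view and (116,196.7) in the top view. I'll check it against the pan centre.

```bash
python3 -c "
from h import *
print(tri((116,196.7),(402.3,288)),at_z('top',(116,196.7),.085),at_z('scene',(402.3,288),.085),at_z('scene',(395.8,309.8),.025),at_z('top',(122.4,201),.025))
from station import *
i=optics.get_image('top')[150:260,85:210]; h=cv2.cvtColor(i,cv2.COLOR_RGB2HSV); m=cv2.inRange(h,(22,110,40),(34,255,255)); print(m.sum()/255)
c=max(cv2.findContours(m,0,2)[0],key=cv2.contourArea); e=cv2.fitEllipse(cv2.convexHull(c)); print(e, at_z('top',(e[0][0]+85,e[0][1]+150),.085))
"
```

```text
(array([0.5214, 0.3257, 0.0817]), np.float64(0.0030974537957057686)) [0.5216 0.3232 0.085 ] [0.5229 0.3279 0.085 ] [0.5219 0.33   0.025 ] [0.5214 0.3269 0.025 ]
601.0
((30.619516372680664, 46.50971221923828), (26.466365814208984, 29.2491512298584), 108.76050567626953) [0.5221 0.3242 0.085 ]
```

The cup is within about 3 mm of the pan centre. Next I'll put the oil back, moving over the tray to pick it up.

```bash
python3 -m pendant '[[[2,-10,-1],[0,0,0],0.62],[[4,-20,-1],[0,0,0],0.62],[[5,-32,-1],[0,0,0],0.62],[[5,-32,0],[0,0,0],0.62],[[5,-32,0],[0,0,0],0.62],[[5,-32,0],[0,0,0],0.62],[[5,-32,0],[0,0,0],0.62],[[5,-32,0],[0,0,0],0.62],[[5,-32,0],[0,0,0],0.62],[[5,-32,0],[0,0,0],0.62],[[5,-32,0],[0,0,0],0.62],[[5,-32,0],[0,0,0],0.62]]' && python3 -m pendant '[[[5,-32,0],[0,0,0],0.62],[[5,-32,0],[0,0,0],0.62],[[5,-32,0],[0,0,0],0.62],[[5,-32,0],[0,0,0],0.62],[[5,-32,0],[0,0,0],0.62],[[5,-32,0],[0,0,0],0.62],[[5,-32,0],[0,0,0],0.62],[[4,-32,0],[0,0,0],0.62],[[4,-15,0],[0,0,0],0.62],[[0,-6,0],[0,0,0],0.62],[[0,0,0],[0,0,0],0.62],[[0,0,0],[0,0,0],0.62]]'; python3 -c "
from h import *
for i in range(3): optics.get_image('top')
go([.4210,-.2985,.108])"
```

```text
t: 37.13
tool_pos: [0.4647, -0.0241, 0.2049]
tool_rot: [-0.001, 3.141, -0.001]
contact_force: [0.3, -0.4, -1.1]
opening: 0.0528
grip_force: 0.0
t: 38.13
tool_pos: [0.4228, -0.2989, 0.2047]
tool_rot: [0.001, -3.142, -0.001]
contact_force: [0.2, -0.2, 1.3]
opening: 0.0532
grip_force: 0.0
tcp [ 0.4232 -0.2982  0.2048] yrot off +y: 0.003 tilt [0.0001 0.0002] shift mm [ 2.2225 -0.2806 96.7656]
```

```bash
python3 -m pendant '[[[2,0,15],[0,0,0],0.62],[[0,0,25],[0,0,0],0.62],[[0,0,25],[0,0,0],0.62],[[0,0,17],[0,0,0],0.62],[[0,0,10],[0,0,0],0.62],[[0,0,5],[0,0,0],0.62],[[0,0,0],[0,0,0],0.62],[[0,0,0],[0,0,0],0.62],[[0,0,0],[0,0,0],0.62]]' && python3 -m pendant '[[[0,0,0],[0,0,0],0.2],[[0,0,0],[0,0,0],0.2],[[0,0,0],[0,0,0],0.2],[[0,0,0],[0,0,0],0.2],[[0,0,0],[0,0,0],0.2],[[0,0,0],[0,0,0],0.2],[[0,0,0],[0,0,0],0.2]]' 45 && python3 -m pendant '[[[0,0,-5],[0,0,0],0.2],[[0,0,-15],[0,0,0],0.2],[[0,0,-30],[0,0,0],0.2],[[0,0,-35],[0,0,0],0.2],[[0,0,-35],[0,0,0],0.2],[[0,0,-25],[0,0,0],0.2],[[0,0,-10],[0,0,0],0.2],[[0,0,0],[0,0,0],0.2],[[0,0,0],[0,0,0],0.2]]'; python3 -c "
from h import *
go([.591,.0666,.262])"
```

```text
t: 39.03
tool_pos: [0.4219, -0.3, 0.1094]
tool_rot: [-0.002, 3.14, -0.003]
contact_force: [-0.5, 0.4, 0.1]
opening: 0.0526
grip_force: 0.0
t: 39.62
tool_pos: [0.4217, -0.2997, 0.1093]
tool_rot: [-0.002, 3.14, -0.001]
contact_force: [-0.3, 1.2, 5.9]
opening: 0.0327
grip_force: 44.7
t: 40.37
tool_pos: [0.4204, -0.2991, 0.2611]
tool_rot: [0.002, -3.14, -0.002]
contact_force: [-0.3, -0.3, -3.7]
opening: 0.0326
grip_force: 45.5
tcp [ 0.4204 -0.2991  0.2611] yrot off +y: 0.001 tilt [-0.0016  0.0012] shift mm [-170.9502  365.479    -0.7346]
```

```bash
python3 -m pendant '[[[-2,12,0],[0,0,0],0.2],[[-6,27,0],[0,0,0],0.2],[[-10,36,0],[0,0,0],0.2],[[-12,36,0],[0,0,0],0.2],[[-15,36,0],[0,0,0],0.2],[[-20,36,0],[0,0,0],0.2],[[-20,36,0],[0,0,0],0.2],[[-20,36,0],[0,0,0],0.2],[[-20,36,0],[0,0,0],0.2],[[-20,34,0],[0,0,0],0.2],[[-16,28,0],[0,0,0],0.2],[[-10,12,0],[0,0,0],0.2]]';  python3 -c "
from h import *
for i in range(4): optics.get_image('top')
go([.591,.0666,.1115])"
```

```text
t: 41.37
tool_pos: [0.5906, 0.0705, 0.2587]
tool_rot: [0.008, -3.136, -0.003]
contact_force: [0.6, -0.7, -3.6]
opening: 0.0323
grip_force: 45.9
tcp [0.59   0.0664 0.2596] yrot off +y: 0.002 tilt [-0.0053 -0.0004] shift mm [ -1.7705   0.2731 148.1406]
```

```bash
python3 -m pendant '[[[-1,0,8],[0,0,0],0.2],[[0,0,16],[0,0,0],0.2],[[0,0,22],[0,0,0],0.2],[[0,0,24],[0,0,0],0.2],[[0,0,24],[0,0,0],0.2],[[0,0,20],[0,0,0],0.2],[[0,0,14],[0,0,0],0.2],[[0,0,8],[0,0,0],0.2],[[0,0,4],[0,0,0],0.2],[[0,0,0],[0,0,0],0.2],[[0,0,0],[0,0,0],0.2],[[0,0,0],[0,0,0],0.2]]'; python3 -m pendant '[[[0,0,1],[0,0,0],0.2],[[0,0,1],[0,0,0],0.2],[[0,0,0],[0,0,0],0.2],[[0,0,0],[0,0,0],0.2]]'; python3 -c "
from h import *
go([.591,.0666,.1115])"
```

```text
t: 42.57
tool_pos: [0.5937, 0.0658, 0.1245]
tool_rot: [-0.002, 3.139, -0.0]
contact_force: [-0.4, -0.9, -3.0]
opening: 0.0331
grip_force: 45.8
t: 42.9
tool_pos: [0.5926, 0.0659, 0.1209]
tool_rot: [-0.002, 3.141, -0.0]
contact_force: [0.5, 0.4, -3.0]
opening: 0.0326
grip_force: 45.8
tcp [0.5926 0.0659 0.1209] yrot off +y: 0.001 tilt [ 0.0002 -0.    ] shift mm [1.5755 0.6967 9.3707]
```

```bash
python3 -m pendant '[[[1.5,0.5,2.5],[0,0,0],0.2],[[0,0,2.5],[0,0,0],0.2],[[0,0,2],[0,0,0],0.2],[[0,0,1],[0,0,0],0.2],[[0,0,0],[0,0,0],0.2],[[0,0,0],[0,0,0],0.2]]';python3 -m pendant '[[[0,0,0.7],[0,0,0],0.2],[[0,0,0],[0,0,0],0.2],[[0,0,0],[0,0,0],0.2]]';python3 -m pendant '[[[0,0,0.7],[0,0,0],0.2],[[0,0,0],[0,0,0],0.2],[[0,0,0],[0,0,0],0.2]]'
```

```text
t: 43.4
tool_pos: [0.591, 0.0663, 0.1126]
tool_rot: [0.002, -3.141, 0.0]
contact_force: [-0.8, -0.0, -3.1]
opening: 0.0325
grip_force: 46.0
t: 43.65
tool_pos: [0.5913, 0.0663, 0.1124]
tool_rot: [-0.002, 3.141, -0.0]
contact_force: [-0.5, -0.4, -1.0]
opening: 0.0327
grip_force: 46.1
t: 43.9
tool_pos: [0.5916, 0.0664, 0.1123]
tool_rot: [-0.002, 3.14, 0.0]
contact_force: [-0.2, 0.9, 4.1]
opening: 0.0327
grip_force: 46.4
```

```bash
python3 -m pendant '[[[0,0,0],[0,0,0],0.62],[[0,0,0],[0,0,0],0.62],[[0,0,0],[0,0,0],0.62],[[0,0,0],[0,0,0],0.62],[[0,0,-10],[0,0,0],0.62],[[0,0,-20],[0,0,0],0.62],[[0,0,-30],[0,0,0],0.62],[[0,0,-32],[0,0,0],0.62],[[0,0,0],[0,0,0],0.62],[[0,0,0],[0,0,0],0.62]]' && python3 -m pendant '[[[8,-12,0],[0,0,0],0.65],[[9,-25,0],[0,0,0],0.65],[[10,-36,0],[0,0,0],0.65],[[10,-36,0],[0,0,0],0.65],[[10,-36,0],[0,0,0],0.65],[[10,-36,0],[0,0,0],0.65],[[10,-36,0],[0,0,0],0.65],[[8,-36,0],[0,0,0],0.65],[[6,-36,0],[0,0,0],0.65],[[6,-36,0],[0,0,0],0.65],[[4,-25,0],[0,0,0],0.65],[[0,-12,0],[0,0,0],0.65]]'; python3 -c "
from h import *
for i in range(4): optics.get_image('top')
go([.5006,-.2957,.1143])"
```

```text
t: 44.73
tool_pos: [0.5929, 0.0663, 0.2075]
tool_rot: [-0.002, 3.135, -0.0]
contact_force: [0.3, -0.6, -1.2]
opening: 0.053
grip_force: 0.0
t: 45.73
tool_pos: [0.4977, -0.2985, 0.2012]
tool_rot: [-0.004, -3.138, -0.002]
contact_force: [-0.2, 1.2, 0.2]
opening: 0.0556
grip_force: 0.0
tcp [ 0.4999 -0.2948  0.2022] yrot off +y: 0.001 tilt [-0.0015  0.0019] shift mm [-0.8242 -1.0896 87.9135]
```

```bash
python3 -m pendant '[[[0,0,15],[0,0,0],0.65],[[0,0,22],[0,0,0],0.65],[[0,0,22],[0,0,0],0.65],[[0,0,17],[0,0,0],0.65],[[0,0,9],[0,0,0],0.65],[[0,0,3],[0,0,0],0.65],[[0,0,0],[0,0,0],0.65],[[0,0,0],[0,0,0],0.65],[[0,0,0],[0,0,0],0.65]]' && python3 -m pendant '[[[0,0,0],[0,0,0],0.2],[[0,0,0],[0,0,0],0.2],[[0,0,0],[0,0,0],0.2],[[0,0,0],[0,0,0],0.2],[[0,0,0],[0,0,0],0.2],[[0,0,0],[0,0,0],0.2],[[0,0,0],[0,0,0],0.2]]' 45 && python3 -m pendant '[[[0,0,-5],[0,0,0],0.2],[[0,0,-15],[0,0,0],0.2],[[0,0,-25],[0,0,0],0.2],[[0,0,-25],[0,0,0],0.2],[[0,0,-25],[0,0,0],0.2],[[0,0,-15],[0,0,0],0.2],[[0,0,0],[0,0,0],0.2],[[0,0,0],[0,0,0],0.2],[[0,0,0],[0,0,0],0.2]]'; python3 -c "
from h import *
go([.5487,.0040,.226])"
```

```text
t: 46.68
tool_pos: [0.5014, -0.2961, 0.117]
tool_rot: [-0.003, 3.139, -0.003]
contact_force: [-0.3, 0.4, -0.2]
opening: 0.0557
grip_force: 0.0
t: 47.27
tool_pos: [0.5012, -0.2961, 0.1168]
tool_rot: [-0.002, 3.14, -0.001]
contact_force: [-0.1, 1.7, 5.2]
opening: 0.0345
grip_force: 45.1
t: 48.02
tool_pos: [0.4994, -0.2951, 0.2228]
tool_rot: [0.002, -3.138, -0.003]
contact_force: [0.2, 0.5, -4.6]
opening: 0.0346
grip_force: 45.6
tcp [ 0.4994 -0.2951  0.2228] yrot off +y: 0.001 tilt [-0.0031  0.0022] shift mm [-49.6041 299.0646  -2.7042]
```

```bash
python3 -m pendant '[[[-4,10,-1],[0,0,0],0.2],[[-5,25,-1],[0,0,0],0.2],[[-5,33,0],[0,0,0],0.2],[[-5,33,0],[0,0,0],0.2],[[-5,33,0],[0,0,0],0.2],[[-5,33,0],[0,0,0],0.2],[[-5,33,0],[0,0,0],0.2],[[-5,33,0],[0,0,0],0.2],[[-5,32,0],[0,0,0],0.2],[[-5,22,0],[0,0,0],0.2],[[-1,12,0],[0,0,0],0.2],[[0,0,0],[0,0,0],0.2]]';  python3 -c "
from h import *
for i in range(4): optics.get_image('top')
go([.549,.0040,.1195])"
```

```text
t: 49.02
tool_pos: [0.5492, 0.0062, 0.2256]
tool_rot: [0.008, -3.139, -0.002]
contact_force: [0.7, -0.8, -1.9]
opening: 0.0343
grip_force: 45.8
tcp [0.5497 0.0025 0.2267] yrot off +y: 0.000 tilt [-0.0011 -0.0004] shift mm [  0.5663   1.5931 107.1721]
```

```bash
python3 -m pendant '[[[0.5,1.2,8],[0,0,0],0.2],[[0,0,16],[0,0,0],0.2],[[0,0,22],[0,0,0],0.2],[[0,0,22],[0,0,0],0.2],[[0,0,16],[0,0,0],0.2],[[0,0,10],[0,0,0],0.2],[[0,0,5],[0,0,0],0.2],[[0,0,0],[0,0,0],0.2],[[0,0,0],[0,0,0],0.2],[[0,0,0],[0,0,0],0.2],[[0,0,0],[0,0,0],0.2],[[0,0,0],[0,0,0],0.2]]'; python3 -c "
from h import *
go([.549,.0040,.1195])"
```

```text
t: 50.22
tool_pos: [0.5504, 0.0044, 0.1296]
tool_rot: [-0.002, 3.139, -0.0]
contact_force: [0.4, 0.8, -3.0]
opening: 0.0344
grip_force: 45.7
tcp [0.5504 0.0044 0.1296] yrot off +y: 0.001 tilt [ 0.0021 -0.0003] shift mm [ 1.3965 -0.3991 10.0794]
```

```bash
python3 -m pendant '[[[1,0,2.5],[0,0,0],0.2],[[0,0,2.5],[0,0,0],0.2],[[0,0,2],[0,0,0],0.2],[[0,0,1],[0,0,0],0.2],[[0,0,0],[0,0,0],0.2],[[0,0,0],[0,0,0],0.2]]';python3 -m pendant '[[[0,0,0.7],[0,0,0],0.2],[[0,0,0],[0,0,0],0.2],[[0,0,0],[0,0,0],0.2]]';python3 -m pendant '[[[0,0,0.7],[0,0,0],0.2],[[0,0,0],[0,0,0],0.2],[[0,0,0],[0,0,0],0.2]]'
```

```text
t: 50.72
tool_pos: [0.5485, 0.0045, 0.1201]
tool_rot: [0.002, -3.141, 0.0]
contact_force: [0.3, -0.0, -3.0]
opening: 0.0344
grip_force: 46.0
t: 50.97
tool_pos: [0.5488, 0.0045, 0.1199]
tool_rot: [-0.002, 3.141, 0.0]
contact_force: [0.8, 0.2, -1.1]
opening: 0.0344
grip_force: 46.1
t: 51.22
tool_pos: [0.5492, 0.0045, 0.1199]
tool_rot: [-0.002, 3.14, -0.0]
contact_force: [-0.8, 0.3, 3.2]
opening: 0.0345
grip_force: 46.3
```

```bash
python3 -m pendant '[[[0,0,0],[0,0,0],0.6],[[0,0,0],[0,0,0],0.6],[[0,0,0],[0,0,0],0.6],[[0,0,0],[0,0,0],0.6],[[0,0,-10],[0,0,0],0.6],[[0,0,-20],[0,0,0],0.6],[[0,0,-30],[0,0,0],0.6],[[0,0,-28],[0,0,0],0.6],[[0,0,0],[0,0,0],0.6],[[0,0,0],[0,0,0],0.6]]' && python3 -m pendant '[[[-3,-10,0],[0,0,0],0.75],[[-3,-25,0],[0,0,0],0.75],[[-3,-33,0],[0,0,0],0.75],[[-3,-33,0],[0,0,0],0.75],[[-3,-33,0],[0,0,0],0.75],[[-3,-33,0],[0,0,0],0.75],[[-3,-33,0],[0,0,0],0.75],[[-3,-33,0],[0,0,0],0.75],[[-3,-32,0],[0,0,0],0.75],[[-3,-22,0],[0,0,0],0.75],[[-1,-11,0],[0,0,0],0.75],[[0,0,0],[0,0,0],0.75]]'; python3 -c "
from h import *
for i in range(4): optics.get_image('top')
go([.5803,-.2940,.1180])"
```

```text
t: 52.05
tool_pos: [0.5502, 0.0043, 0.2104]
tool_rot: [-0.002, 3.136, -0.001]
contact_force: [0.3, -0.2, -0.4]
opening: 0.0512
grip_force: 0.0
t: 53.05
tool_pos: [0.5788, -0.2955, 0.2047]
tool_rot: [-0.003, -3.139, -0.002]
contact_force: [0.3, 0.5, 0.2]
opening: 0.0638
grip_force: 0.0
tcp [ 0.5798 -0.292   0.2064] yrot off +y: 0.003 tilt [-0.0008  0.0009] shift mm [-0.5854 -2.0596 88.41  ]
```

```bash
python3 -m pendant '[[[0,-1.5,15],[0,0,0],0.75],[[0,0,22],[0,0,0],0.75],[[0,0,22],[0,0,0],0.75],[[0,0,17],[0,0,0],0.75],[[0,0,9],[0,0,0],0.75],[[0,0,3],[0,0,0],0.75],[[0,0,0],[0,0,0],0.75],[[0,0,0],[0,0,0],0.75],[[0,0,0],[0,0,0],0.75]]' && python3 -m pendant '[[[0,0,0],[0,0,0],0.3],[[0,0,0],[0,0,0],0.3],[[0,0,0],[0,0,0],0.3],[[0,0,0],[0,0,0],0.3],[[0,0,0],[0,0,0],0.3],[[0,0,0],[0,0,0],0.3],[[0,0,0],[0,0,0],0.3]]' 45 && python3 -m pendant '[[[0,0,-5],[0,0,0],0.3],[[0,0,-15],[0,0,0],0.3],[[0,0,-25],[0,0,0],0.3],[[0,0,-25],[0,0,0],0.3],[[0,0,-25],[0,0,0],0.3],[[0,0,-15],[0,0,0],0.3],[[0,0,0],[0,0,0],0.3],[[0,0,0],[0,0,0],0.3],[[0,0,0],[0,0,0],0.3]]'; python3 -c "
from h import *
go([.588,-.0558,.226])"
```

```text
t: 54.0
tool_pos: [0.5809, -0.2954, 0.1207]
tool_rot: [-0.002, 3.139, -0.002]
contact_force: [-0.6, -0.3, -0.0]
opening: 0.064
grip_force: 0.0
t: 54.58
tool_pos: [0.5809, -0.2952, 0.1207]
tool_rot: [-0.002, 3.139, -0.001]
contact_force: [-0.4, 1.2, 5.6]
opening: 0.0447
grip_force: 46.1
t: 55.33
tool_pos: [0.579, -0.2944, 0.2266]
tool_rot: [0.002, -3.139, -0.003]
contact_force: [-0.5, -0.6, -4.0]
opening: 0.0448
grip_force: 46.8
tcp [ 0.579  -0.2944  0.2266] yrot off +y: 0.001 tilt [-0.0029  0.0018] shift mm [ -9.2568 238.6255   1.016 ]
```

```bash
python3 -m pendant '[[[-1,12,0],[0,0,0],0.3],[[-1,25,0],[0,0,0],0.3],[[-1,30,0],[0,0,0],0.3],[[-1,30,0],[0,0,0],0.3],[[-1,30,0],[0,0,0],0.3],[[-1,30,0],[0,0,0],0.3],[[-1,30,0],[0,0,0],0.3],[[-1,26,0],[0,0,0],0.3],[[-1,16,0],[0,0,0],0.3],[[0,8,0],[0,0,0],0.3],[[0,0,0],[0,0,0],0.3],[[0,0,0],[0,0,0],0.3]]';  python3 -c "
from h import *
for i in range(4): optics.get_image('top')
go([.5885,-.0558,.1237])"
```

```text
t: 56.33
tool_pos: [0.5881, -0.0579, 0.2278]
tool_rot: [0.003, -3.14, 0.0]
contact_force: [1.2, -0.5, -3.1]
opening: 0.045
grip_force: 47.0
tcp [ 0.5885 -0.059   0.2287] yrot off +y: -0.000 tilt [-0.0004 -0.0002] shift mm [  0.0015   3.2512 104.9575]
```

```bash
python3 -m pendant '[[[0,3,8],[0,0,0],0.3],[[0,0,16],[0,0,0],0.3],[[0,0,22],[0,0,0],0.3],[[0,0,22],[0,0,0],0.3],[[0,0,16],[0,0,0],0.3],[[0,0,9],[0,0,0],0.3],[[0,0,4],[0,0,0],0.3],[[0,0,0],[0,0,0],0.3],[[0,0,0],[0,0,0],0.3],[[0,0,0],[0,0,0],0.3],[[0,0,0],[0,0,0],0.3],[[0,0,0],[0,0,0],0.3]]'; python3 -c "
from h import *
go([.5885,-.0558,.1237])"
```

```text
t: 57.53
tool_pos: [0.5894, -0.0551, 0.1332]
tool_rot: [-0.002, 3.14, -0.001]
contact_force: [-1.0, 0.9, -2.7]
opening: 0.0445
grip_force: 47.0
tcp [ 0.5894 -0.0551  0.1332] yrot off +y: 0.001 tilt [ 0.002  -0.0005] shift mm [ 0.913  -0.6833  9.4814]
```

```bash
python3 -m pendant '[[[0,-0.5,2.5],[0,0,0],0.3],[[0,0,2.5],[0,0,0],0.3],[[0,0,2],[0,0,0],0.3],[[0,0,1],[0,0,0],0.3],[[0,0,0],[0,0,0],0.3],[[0,0,0],[0,0,0],0.3]]';python3 -m pendant '[[[0,0,0.7],[0,0,0],0.3],[[0,0,0],[0,0,0],0.3],[[0,0,0],[0,0,0],0.3]]';python3 -m pendant '[[[0,0,0.7],[0,0,0],0.3],[[0,0,0],[0,0,0],0.3],[[0,0,0],[0,0,0],0.3]]'
```

```text
t: 58.03
tool_pos: [0.5886, -0.0554, 0.1238]
tool_rot: [0.002, -3.141, -0.0]
contact_force: [0.9, 0.0, -2.6]
opening: 0.0448
grip_force: 47.2
t: 58.28
tool_pos: [0.589, -0.0554, 0.1238]
tool_rot: [-0.002, 3.141, -0.0]
contact_force: [-0.2, 1.7, -0.4]
opening: 0.0443
grip_force: 47.3
t: 58.53
tool_pos: [0.5894, -0.0554, 0.1237]
tool_rot: [-0.002, 3.14, -0.0]
contact_force: [-1.4, 1.7, 5.6]
opening: 0.0445
grip_force: 47.6
```

```bash
python3 -m pendant '[[[0,0,0],[0,0,0],0.67],[[0,0,0],[0,0,0],0.67],[[0,0,0],[0,0,0],0.67],[[0,0,0],[0,0,0],0.67],[[0,0,-10],[0,0,0],0.67],[[0,0,-20],[0,0,0],0.67],[[0,0,-30],[0,0,0],0.67],[[0,0,-35],[0,0,0],0.67],[[0,0,-35],[0,0,0],0.67],[[0,0,0],[0,0,0],0.67]]' && python3 -m pendant '[[[15,-30,0],[0,0,0],0.67],[[15,-35,0],[0,0,0],0.67],[[15,-35,0],[0,0,0],0.67],[[15,-35,0],[0,0,0],0.67],[[15,-35,0],[0,0,0],0.67],[[15,-35,0],[0,0,0],0.67],[[15,-35,0],[0,0,0],0.67],[[15,-35,0],[0,0,0],0.67],[[0,-35,0],[0,0,0],0.67],[[0,-35,0],[0,0,0],0.67],[[0,0,0],[0,0,0],0.67],[[0,0,0],[0,0,0],0.67]]'; python3 -c "
from h import *
for i in range(3): optics.get_image('top')
old=cv2.imread('pics/top0.png'); new=optics_img('top').copy()
a=crop('top',190,125,125,95,3); so=cv2.imread('pics/scene0.png')
cache['top2']=old; b=crop('top2',190,125,125,95,3); c=crop('scene',175,130,160,120,3); cache['so']=so; d=crop('so',175,130,160,120,3)
w=max(a.shape[1],c.shape[1]); pad=lambda i:cv2.copyMakeBorder(i,0,0,0,400-min(400,i.shape[1]),cv2.BORDER_CONSTANT)[:,:400]
cv2.imwrite('pics/fin.png',np.vstack([np.hstack([pad(a),pad(b)]),np.hstack([pad(c),pad(d)])])[:600])
"
```

```text
t: 59.37
tool_pos: [0.5925, -0.0563, 0.2631]
tool_rot: [-0.002, 3.127, -0.005]
contact_force: [0.7, -0.8, 2.1]
opening: 0.0573
grip_force: 0.0
t: 60.37
tool_pos: [0.4685, -0.402, 0.2524]
tool_rot: [-0.002, -3.141, -0.001]
contact_force: [0.5, -0.1, 0.2]
opening: 0.057
grip_force: 0.0
```

View pics/fin.png

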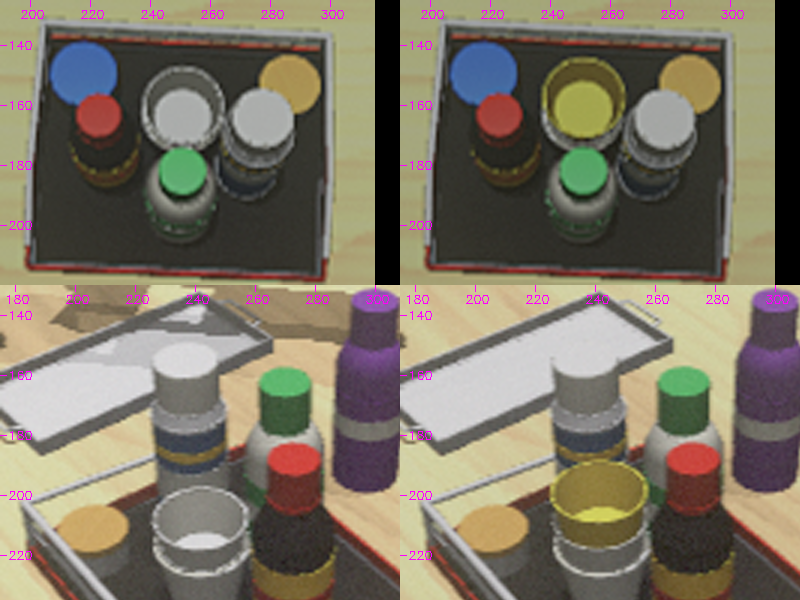

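The before and after views match within about a pixel (roughly 2 mm). Oil is at (222,163), degreaser at (251,182) and spray at (277,165) in the top view, with the white cups, tub and tin unmoved. The tool hangs clear, so I'm handing in.

```bash
python3 -c "
from station import ctrl
print(ctrl.finish_job())"
```

```text
the job is handed in; nothing more can be done
None
```

I handed the job in: the yellow cup stands on the scale about 3 mm from the pan's centre, and the oil, degreaser and spray can are back upright within about 2 mm of their spots in the rack, with the white cups, tub and tin unmoved; the twist itself (about 45°) I know only from the wrist turn, and no verdict was shown.

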